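# Hang the splash guard back on its hinge post

### The job

The coffee bar's splash guard has dried in its steel cradle. Turn the two turn buttons aside, lift the guard out, and gently lower it onto the hinge post so that both of its hinge sockets drop over the two upright pintles and it hangs fully home, upright and let go. The milk pitcher, the cup and the tamper must stay where they stand.

Things in the scene. Friction and masses are not known exactly. Their poses are not given: they have to be found in the camera images.
- leaf: Splash guard: flat upright panel, aluminium frame round a white sheet, 0.35 kg (may differ by 30 %), 150 wide, 150 tall, 14 thick (top rail 36 tall: grip it from above across the 14). Origin at the panel's centre, half-way up; x along the width from the hinge edge to the free edge, y across the thickness, z up. Its weight is centred within 10 mm of the origin. It starts in the cradle.
- leaf_socket (a point): Lower of the leaf's two steel socket tubes: centre of its underside (90 mm to -x of the leaf's origin and 50 below it); axes as the leaf's. Tube 20 tall, 23 outside diameter, with a round bore 13 wide, open at both ends. The upper socket is the same, its underside 90 mm straight above.
- hinge_mid (a point): On the post, at the height of the lower arm's top face (55 above the table), where the lower socket's underside comes to rest; the upper arm's top is 90 higher. x, y: middle of the bracket's adjustment. The bracket with both pintles is really clamped up to 12 mm from here to +y or -y of this point (x is right); this offset is not measured: find it by touch or sight.
- post: Fixed hinge post: an open upright steel frame 120 wide (y), 173 high, on a foot plate; z up. Its uprights start 34 mm behind (+x of) the pintle axis. On the frame's front (-x) side a dark bracket plate carries two arms, one above the other, reaching to -x: each 18 wide, 8 thick, ending 8 past the pintle axis. Origin on the table below hinge_mid, same axes.
- pintle_up (a point): On the post, top face of the upper arm, 90 above hinge_mid (the same sideways uncertainty). On each arm stands a round pintle: 10 diameter, 20 tall, its top 5 tapering to 4 diameter; both on one upright axis. The leaf comes in from the free (-x) side with its lower socket's underside 20 to 62 above hinge_mid (over the lower tip, under the upper arm), then goes down.
- cradle: Fixed steel cradle. Origin on the table under the leaf's middle; x along the leaf from its hinge edge to its free edge, z up. Foot plate 290 x 100, 10 thick, on which the leaf's lower edge stands in a channel 17 wide with walls up to 35 above the table. At x = -118 and +118 a post 20 x 20, 161 high, carries a turn button. Raised 30 mm, the leaf is free of the channel.
- turn_a (a joint): Turn button on the cradle's post at the leaf's hinge side: black bar on a vertical pivot, stays where left (friction 0.05 N m), turns 2.8 rad either way. 0: it lies over the leaf's top corner; positive counter-clockwise from above. Bar 14 wide, 8 thick (162 to 170 above the table), reaching 62 from the pivot. Aside: at least 1.2 either way; beyond 1.57 it points away from the leaf.
- turn_b (a joint): The same turn button on the post at the leaf's free side; its bar points the other way (to the cradle's -x) at 0; positive is counter-clockwise from above.
- turn_a_peg (a point): Middle of the round upright thumb peg of turn_a: 12 diameter, 26 tall (170 to 196 above the table), 48 mm from the button's pivot. It can be pinched and carried round the pivot.
- turn_b_peg (a point): The same of turn_b.
- turn_a_pivot (a point): Fixed point on the vertical pivot axis of turn_a, at the height of the peg's middle.
- turn_b_pivot (a point): The same of turn_b.
- pitcher: Steel milk pitcher, 72 diameter, 100 tall, with a side handle. Origin at the centre of its underside. Leave it.
- cup: White cup, 76 diameter, 62 tall; origin at the centre of its underside. Leave it.
- tamper: Steel tamper, 58 diameter, 88 tall, standing on its base; origin at the centre of its underside. Leave it.
Things that resemble listed ones, but are neither listed nor needed, are in the scene too. Leave any green look-alike of the leaf alone. Leave any brown look-alike of the post alone.

How it is judged:
By the outcome, as a careful person would: the job done as asked, in the order asked, and still so for the second after the job is handed in, with the robot touching nothing.
It also fails if it takes over 72 s, if anything falls off the work surface, if the arm or the gripper's body presses on something with over 40 N, if the wrist force passes 120 N, or if a joint passes its speed limit or range.

### The arm

A 6-joint arm with a two-finger parallel gripper is mounted at the origin on the work surface. World frame = base frame: x ahead of the robot, y to its left, z up, the work surface at z = 0. Lengths are in mm, angles in rad, forces in N, time in s.
With the tool pointing down it reaches from about 300 to 825 mm from the base axis. Payload 5.4 kg.
Tool frame: the origin (TCP) lies midway between the tips of the shut fingers; the grasp point (between the pads) lies 19 mm behind it; z points along the fingers, y is the line along which they close (so a half turn about z gives the same grasp; the last joint's range is limited). The gripper opens to 92 mm and grips with 3 to 60 N. Pads are 20 mm wide; open, the fingers measure 128 mm over their backs; the gripper's body (75 mm by 189 mm) begins 69 mm behind the grasp point.
Start: joints at [-1.34, 0.158, 1.597, -0, 1.386, -0.21], TCP at [245.306, -520.029, 188.901] pointing down, gripper open.
Joint ranges: [-2.91, 2.91], [-0.94, 2.29], [0.18, 2.7], [-1.29, 4.43], [0.17, 2.64], [-3, 3]. Speed limits (rad/s): [2.57, 2.57, 3.14, 3.14, 3.14, 3.14].

### API

Orientations are given as a rotation vector (axis times angle).
In Python, from cell import manip gives the robot as it stands.
- The arm moves only by the tool arm_command, never from a script. Its argument "commands" is a list that holds one entry, the list of rows, each a list of 7 numbers: the finger opening in mm, from 0 to 91.9, then the shift along the tool's x, y, z in mm, then the turn, a rotation vector about the tool's x, y, z in rad. In form: [[[jaw, x, y, z, ax, ay, az], ...]]. A call has exactly 5 rows; each row shifts and turns the commanded pose from where the row before left it, along the tool's axes as they then stand; what a row does not reach is not made up. A row lasts 1/10 s, in which the tool goes at most 50 mm and 8.59 degrees, less where a joint would pass 70% of its speed; a pose out of reach is approached as far as the arm can. A call with a gripper value outside its range is refused whole. The fingers move at their own pace and stop on an object; "force" is the grip in N (left out, the last holds). Time passes only in rows, so rows that do not move let the fingers close, or fill a call up. It gives the time, the measured TCP pose, the force, the opening and the grip force at its end, in the units of the state.
- manip.read_state(): the state, without advancing time (a new reading comes with each control period).
- manip.read_camera(name): name is "scene" or "top" or "wrist"; returns a dict with "frame" (420x560x3 uint8, red, green, blue), "fx", "fy", "cx", "cy" (pixels), "R" (3x3) and "t" (3): a world point X has camera coordinates R X + t. Camera axes: x right, y down, z forward; pixel columns grow to the right and rows downward; lengths in mm; the calibration is good to about 2 mm. A picture is of the moment at which its call begins. There is no depth.
- manip.finish_job(): hands the job in; it is judged then, once.
Trained networks look in a picture, given as the dict that the camera call returned (one of the last four; its "shot" number tells which), for a name from the list of things; names that differ only in an ending like _2 or _b are one class to them, and where a whole thing is asked for, a point or a joint stands for the part that bears it (a point fixed in the world has none). Each returns a list of dicts, best first, with "conf" (0 to 1); they miss things now and then, are a little off and sometimes report something else, mostly with a low value. They report only what shows in the picture. A call takes as long as a camera call. They do not tell look-alikes from the thing itself.
- manip.search_frame(label, picture): "rect" ([left, top, right, bottom] as shares, 0 to 1, of the picture: columns of its width, rows of its height, round what is visible of it).
The state is a dict: "time_s": time; "joint_positions": joint angles; "qvel": joint speeds; "joint_torque": joint torques, N m; "eef_pos": TCP position; "eef_rot": TCP orientation; "contact_force": force on the tool from outside, world axes, zero at the start; "torque": the same for the moment, N m; "opening": finger opening in mm; "finger_force": force on a finger pad.
Only numpy, scipy, OpenCV 4.12 (cv2) and the standard library are available. Lean on these libraries where they do the work, as an engineer would, in place of code of your own. Each camera call takes 0.05 s, during which the arm holds its last target. There are 200 camera calls.

## Working session

There is one attempt and no reset: what is moved stays moved. The work goes in short steps, Python scripts to look and compute and a tool call to move; the robot and the scene stay as the last step left them, time stands still between calls to the robot, and variables do not carry over. Pictures are saved under pics/ and viewed, at most 10 in all, crops included, and the job is handed in when it is done.

Besides the shell and the picture viewer there is one more tool, called as name(argument=value, ...), one argument or row to a line, values as JSON. arm_command: Moves the arm, as the interface text tells. Its arguments: {"type":"object","properties":{"commands":{"type":"array"},"force":{"type":"number"}},"required":["commands"]}

```bash
mkdir -p pics; cat > h.py <<'E'
import numpy as np,cv2
from cell import manip
def save(c,n): cv2.imwrite('pics/'+n,cv2.cvtColor(c['frame'],cv2.COLOR_RGB2BGR))
def proj(c,X):
    X=np.atleast_2d(X); p=X@np.array(c['R']).T+np.array(c['t'])
    return np.c_[c['fx']*p[:,0]/p[:,2]+c['cx'],c['fy']*p[:,1]/p[:,2]+c['cy']]
def ray(c,u,v,z):
    R=np.array(c['R']);o=-R.T@np.array(c['t']);d=R.T@np.array([(u-c['cx'])/c['fx'],(v-c['cy'])/c['fy'],1])
    return o+d*(z-o[2])/d[2]
E
python3 - <<'E'
from h import *
S={}
for n in('top','scene'):
    c=manip.read_camera(n);save(c,n+'1.png');np.save(n+'.npy',c,allow_pickle=True)
    R=np.array(c['R']);print(n,c['fx'],-R.T@np.array(c['t']),R[2])
    for l in('leaf','post','cradle','turn_a','turn_a_peg','pitcher','cup','tamper'):
        print(l,[(np.round(np.array(d['rect'])*[560,420,560,420]).tolist(),round(d['conf'],2)) for d in manip.search_frame(l,c)])
print(manip.read_state())
a=cv2.imread('pics/top1.png')
E
```

```text
top 454.8478210866678 [ 316.37924687   -5.66184315 1473.18068283] [ 0.1202996   0.00392861 -0.99272986]
leaf [([336.0, 218.0, 390.0, 254.0], 0.71), ([263.0, 222.0, 281.0, 244.0], 0.64), ([321.0, 161.0, 380.0, 182.0], 0.63)]
post [([162.0, 145.0, 213.0, 188.0], 0.91), ([144.0, 257.0, 199.0, 291.0], 0.73), ([297.0, 153.0, 388.0, 196.0], 0.57)]
cradle [([295.0, 152.0, 389.0, 200.0], 0.55), ([163.0, 145.0, 213.0, 188.0], 0.19)]
turn_a [([303.0, 153.0, 331.0, 162.0], 0.6), ([369.0, 172.0, 395.0, 177.0], 0.54)]
turn_a_peg [([364.0, 169.0, 388.0, 178.0], 0.66)]
pitcher [([269.0, 147.0, 297.0, 174.0], 0.85)]
cup [([267.0, 190.0, 290.0, 210.0], 0.7), ([292.0, 153.0, 391.0, 194.0], 0.54)]
tamper [([264.0, 222.0, 278.0, 244.0], 0.67)]
scene 469.65147938860383 [1239.47459641  339.49502748  864.50601579] [-0.7007052  -0.29826713 -0.64811182]
leaf [([153.0, 164.0, 228.0, 221.0], 0.84)]
post [([328.0, 282.0, 401.0, 361.0], 0.68), ([382.0, 181.0, 444.0, 254.0], 0.63)]
cradle [([112.0, 192.0, 214.0, 309.0], 0.91)]
turn_a [([178.0, 220.0, 201.0, 245.0], 0.78), ([114.0, 196.0, 144.0, 208.0], 0.67)]
tur
[... 256 characters left out ...]
]
{'time_s': 0.9, 'joint_positions': array([-1.34013372e+00,  1.58386212e-01,  1.59698032e+00,  4.52161443e-05,
        1.38624134e+00, -2.10092798e-01]), 'qvel': array([ 0.00108085,  0.00059154,  0.00017231,  0.00145298,  0.00025587,
       -0.0016651 ]), 'joint_torque': array([-1.48962708e-04, -3.85581744e+01, -3.22361541e+01,  7.00083165e-02,
        3.08698753e-02, -6.66210383e-06]), 'eef_pos': array([ 245.30314737, -520.03102862,  188.91876802]), 'eef_rot': array([-3.06560064e+00, -6.86730379e-01, -6.95691969e-05]), 'contact_force': array([-0.06945867, -0.70774118,  0.15797468]), 'torque': array([ 0.01392597,  0.04051318, -0.02093176]), 'finger_force': 0.0, 'opening': 91.83092949722189}
```

```bash
python3 - <<'E'
import cv2
a=cv2.imread('pics/top1.png')[130:310,130:400];cv2.imwrite('pics/top1c.png',cv2.resize(a,(800,533),interpolation=cv2.INTER_CUBIC))
a=cv2.imread('pics/scene1.png')[150:370,100:460];cv2.imwrite('pics/sc1c.png',cv2.resize(a,(800,489),interpolation=cv2.INTER_CUBIC))
E
```

```text
(no output)
```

View pics/top1c.png

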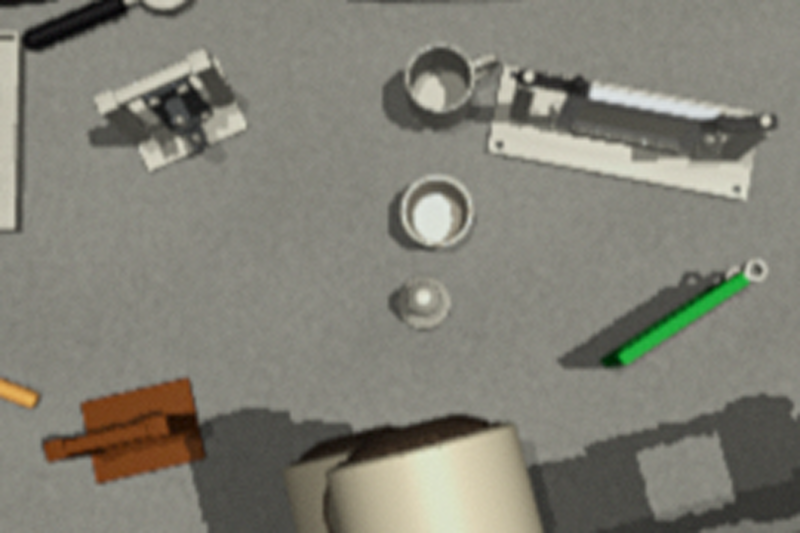

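View pics/sc1c.png

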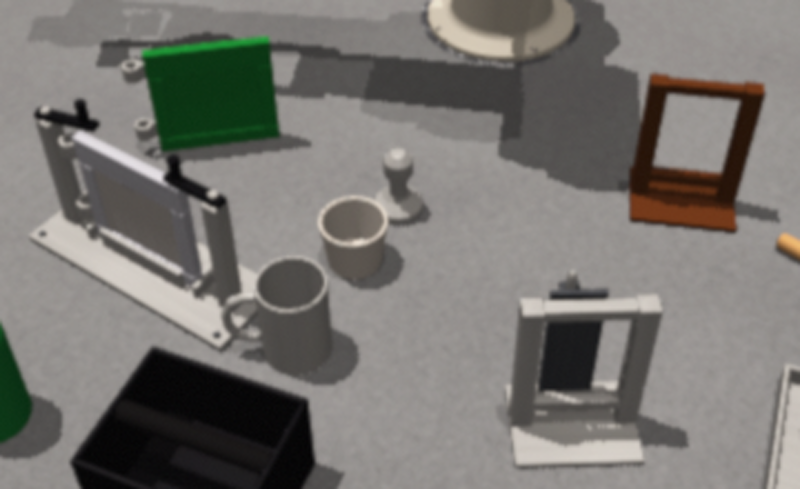

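Top view (crop): the cradle is at crop (490–775, 65–200), with its button pivots at about (768,120) and (528,76). The steel post is at (100–245, 50–170) with dark arms near (180,105), and the brown and green look-alikes are the bottom ones. Scene view: the sockets are on the left (-y) side of the leaf, so turn_a is the -y button.

```bash
cat >> h.py <<'E'
from scipy.optimize import least_squares
from scipy.spatial.transform import Rotation as Ro
def rz(a): return np.array([[np.cos(a),-np.sin(a)],[np.sin(a),np.cos(a)]])
def place(p,L): L=np.atleast_2d(L).astype(float); return np.c_[L[:,:2]@rz(p[2]).T+p[:2],L[:,2]]
def fit(obs,p0):
    f=lambda p:np.concatenate([(proj(c,place(p,L))-np.array(uv)).ravel() for c,L,uv in obs])
    s=least_squares(f,p0,loss='soft_l1'); return s.x,f(s.x)
E
python3 - <<'E'
from h import *
T=np.load('top.npy',allow_pickle=True).item();S=np.load('scene.npy',allow_pickle=True).item()
t=lambda *P:[(130+x*.3375-.3,130+y*.3375-.3) for x,y in P]
s=lambda *P:[(100+x*.45-.3,150+y*.45-.3) for x,y in P]
for p0 in([430,-270,1.39],):
    p,r=fit([(T,[[-118,0,171],[118,0,171]],t((768,120),(528,76))),(T,[[-145,-50,10],[-145,50,10],[145,50,10]],t((755,112),(745,198),(488,152))),
     (S,[[-118,0,171],[118,0,171]],s((45,113),(218,200))),(S,[[-145,-50,10],[145,-50,10]],s((32,235),(222,345)))],p0)
    print('cradle',p,r.round(1).tolist())
p,r=fit([(T,[[40,60,173],[40,-60,173]],t((107,102),(205,55))),(S,[[40,60,173],[40,-60,173]],s((648,305),(532,305)))],[470,250,.44])
print('post',p,r.round(1).tolist())
for uv in t((180,105),(107,102),(205,55)): print(ray(T,*uv,173))
st=manip.read_state();print(Ro.from_rotvec(st['eef_rot']).as_matrix().round(3))
c=manip.read_camera('wrist');R=np.array(c['R']);M=Ro.from_rotvec(st['eef_rot']).as_matrix()
print('wrist',c['fx'],'pos in tool',M.T@(-R.T@np.array(c['t'])-st['eef_pos']),'axes in tool',(R@M).round(3))
E
```

```text
cradle [ 608.4341965  -213.74915521    1.37121157] [-2.1, -0.0, -1.0, 0.6, 1.0, -0.5, -0.3, 0.3, -1.5, 0.0, 0.2, -1.0, -1.4, -2.7, -1.9, 0.1, -0.1, 0.6]
post [6.01226206e+02 2.51709805e+02 3.92888232e-01] [-2.8, 0.1, 2.1, -0.1, 3.7, -0.5, -7.5, 0.3]
[610.91769118 242.24260677 173.        ]
[615.37251065 314.25543609 173.        ]
[660.85791999 217.67242543 173.        ]
[[ 0.904  0.427  0.   ]
 [ 0.427 -0.904  0.   ]
 [ 0.    -0.    -1.   ]]
wrist 331.72200034818917 pos in tool [  74.52483578   -0.6118838  -194.81992472] axes in tool [[-0.     1.     0.   ]
 [-0.964 -0.    -0.267]
 [-0.267 -0.001  0.964]]
```

```bash
cat >> h.py <<'E'
def rows(wps,st=None,jaw=90,pose=None):
    """wps: list of (x,y,z,psi,nrows[,jaw]) ; tool kept pointing down. prints tool-frame rows"""
    if pose is None:
        st=st or manip.read_state();M=Ro.from_rotvec(st['eef_rot']).as_matrix();p=np.array(st['eef_pos'])
    else: p,M=pose
    out=[]
    for w in wps:
        n=w[4];jaw=w[5] if len(w)>5 else jaw
        D=lambda a:np.array([[np.cos(a),np.sin(a),0],[np.sin(a),-np.cos(a),0],[0,0,-1]])
        for i in range(n):
            k=n-i; d=M.T@((np.array(w[:3])-p)/k); rv=Ro.from_matrix(M.T@D(w[3])).as_rotvec()/k
            d=np.round(d,1);rv=np.round(rv,3)
            out.append([jaw,*d.tolist(),*(rv+0).tolist()]); p=p+M@d; M=M@Ro.from_rotvec(rv).as_matrix()
    while len(out)%5: out.append([jaw,0,0,0,0,0,0])
    for i in range(0,len(out),5): print(str([out[i:i+5]]).replace(' ',''))
    return p,M
def S():
    s=manip.read_state();M=Ro.from_rotvec(s['eef_rot']).as_matrix()
    print('t',s['time_s'],'p',s['eef_pos'].round(1),'psi',np.arctan2(M[1,0],M[0,0]).round(4),'F',s['contact_force'].round(1),'T',s['torque'].round(2),'open',round(s['opening'],1),'ff',round(s['finger_force'],1));return s
E
python3 - <<'E'
from h import *
rows([(608,-214,330,1.371,15)])
E
```

```text
[[[90,30.6,-8.1,-9.4,0.0,0.0,-0.062],[90,31.0,-6.2,-9.4,0.0,0.0,-0.062],[90,31.3,-4.3,-9.4,0.0,0.0,-0.062],[90,31.6,-2.3,-9.4,0.0,0.0,-0.062],[90,31.6,-0.4,-9.4,0.0,0.0,-0.062]]]
[[[90,31.6,1.6,-9.4,0.0,0.0,-0.062],[90,31.4,3.5,-9.4,0.0,0.0,-0.062],[90,31.2,5.5,-9.4,0.0,0.0,-0.062],[90,30.8,7.4,-9.4,0.0,0.0,-0.062],[90,30.2,9.3,-9.4,0.0,0.0,-0.062]]]
[[[90,29.6,11.1,-9.4,0.0,0.0,-0.062],[90,28.9,12.9,-9.4,0.0,0.0,-0.062],[90,28.0,14.7,-9.4,0.0,0.0,-0.062],[90,27.1,16.4,-9.4,0.0,0.0,-0.062],[90,25.9,18.1,-9.5,0.0,0.0,-0.062]]]
```

arm_command(
  commands=[
    [[90, 30.6, -8.1, -15, 0, 0, -0.062], [90, 31.0, -6.2, -15, 0, 0, -0.062], [90, 31.3, -4.3, -15, 0, 0, -0.062], [90, 31.6, -2.3, -15, 0, 0, -0.062], [90, 31.6, -0.4, -15, 0, 0, -0.062]],
  ],
)

```text
time_s: 1.45
eef_pos: [367.1, -417.2, 264.6]
eef_rot: [2.921, 1.155, 0.0]
contact_force: [0.1, -0.2, -0.5]
opening: 90.0
finger_force: 0.0
```

arm_command(
  commands=[
    [[90, 31.6, 1.6, -6.6, 0, 0, -0.062], [90, 31.4, 3.5, -6.6, 0, 0, -0.062], [90, 31.2, 5.5, -6.6, 0, 0, -0.062], [90, 30.8, 7.4, -6.6, 0, 0, -0.062], [90, 30.2, 9.3, -6.6, 0, 0, -0.062]],
  ],
)

```text
time_s: 1.95
eef_pos: [488.0, -315.1, 297.2]
eef_rot: [2.708, 1.593, 0.0]
contact_force: [0.0, -0.7, -0.0]
opening: 90.3
finger_force: 0.0
```

arm_command(
  commands=[
    [[90, 29.6, 11.1, -6.6, 0, 0, -0.062], [90, 28.9, 12.9, -6.6, 0, 0, -0.062], [90, 28.0, 14.7, -6.6, 0, 0, -0.062], [90, 27.1, 16.4, -6.6, 0, 0, -0.062], [90, 25.9, 18.1, -6.6, 0, 0, -0.062]],
  ],
)

```text
time_s: 2.45
eef_pos: [608.9, -213.0, 330.2]
eef_rot: [2.429, 1.992, -0.0]
contact_force: [-0.1, 1.0, -0.1]
opening: 90.2
finger_force: 0.0
```

```bash
python3 - <<'E'
from h import *
S();c=manip.read_camera('wrist');np.save('w1.npy',c,allow_pickle=True);save(c,'w1.png')
P=[608.4,-213.7,1.371]
print(proj(c,place(P,[[-118,0,170],[118,0,170],[-70,0,196],[70,0,196],[-75,0,160],[75,0,160]])).round(0).tolist())
print(proj(c,place([601,252,.42],[[0,0,165]])))
a=cv2.imread('pics/w1.png');cv2.imwrite('pics/w1b.png',cv2.resize(a,(800,600),interpolation=cv2.INTER_CUBIC))
E
```

```text
t 2.45 p [ 608.9 -213.   330.2] psi 1.3734 F [-0.1  1.  -0.1] T [-0.03 -0.08 -0.01] open 90.2 ff 0.0
[[285.0, 289.0], [285.0, 76.0], [285.0, 261.0], [285.0, 126.0], [285.0, 252.0], [285.0, 121.0]]
[[ 151.65879525 -412.04986106]]
```

View pics/w1b.png

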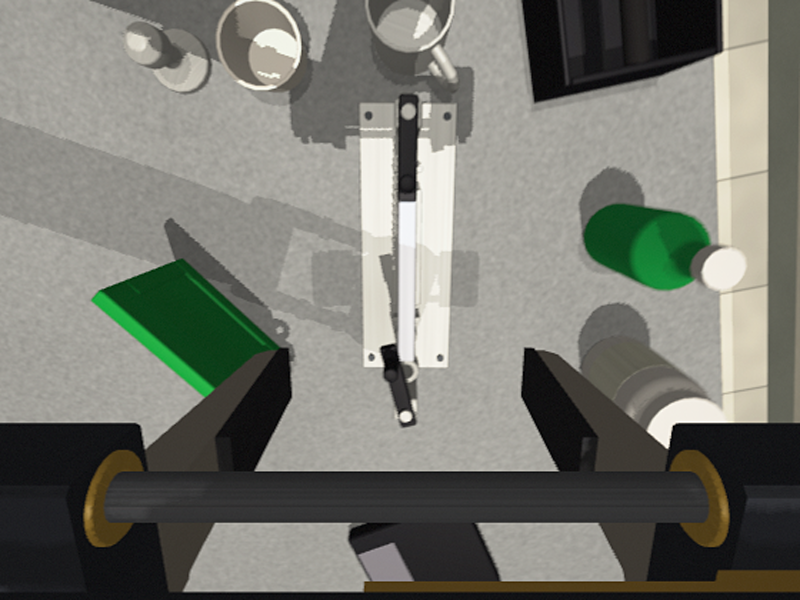

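```bash
python3 - <<'E'
from h import *
c=np.load('w1.npy',allow_pickle=True).item()
q=lambda u,v:(u*.7-.15,v*.7-.15)
p,r=fit([(c,[[-118,0,170],[118,0,170]],[q(406,417),q(407,111)]),(c,[[-145,50,10],[-145,-50,10],[145,-50,10],[145,50,10]],[q(363,366),q(448,366),q(457,103),q(359,103)])],[608,-214,1.371])
print(p,r.round(1))
T=np.array(p);np.save('cradle.npy',p)
inv=lambda X:(X[:2]-p[:2])@rz(p[2])
for n,uv,z in(('pa',q(391,375),196),('pb',q(407,183),196),('va',q(406,417),170),('vb',q(407,111),170),('leaf',q(407,280),160)): print(n,inv(ray(c,*uv,z)))
def arc(px,a0,a1,n,L=48):
    return [np.r_[place(p,[[px+L*np.cos(a),L*np.sin(a),174]])[0],p[2],1] for a in np.linspace(a0,a1,n+1)[1:]]
a0=.3
W=lambda px,a,z,n,j:tuple(np.r_[place(p,[[px+48*np.cos(a),48*np.sin(a),z]])[0],p[2],n,j])[:3]+(p[2],n,j)
seq=[W(-118,a0,215,4,45),W(-118,a0,174,5,45)]
seq+=[(*[0]*0,)][:0]
print('approach a');e=rows(seq+[W(-118,a0,174,1,45)])
print('carry a (jaw 5)');e=rows([W(-118,a,174,1,5) for a in np.linspace(a0,1.9,16)[1:]],pose=e)
print('release+to b');e=rows([W(-118,1.9,174,2,45),W(-118,1.9,215,3,45),W(118,np.pi,215,8,45),W(118,np.pi,174,5,45),W(118,np.pi,174,2,45)],pose=e)
print('carry b');e=rows([W(118,a,174,1,5) for a in np.pi-np.linspace(0,1.9,16)[1:]],pose=e)
E
```

```text
[ 607.72142653 -215.62301265    1.36668163] [-0.2 -1.2  0.6  0.5  0.   1.4  0.2  1.7 -0.1 -0.4 -0.8 -0.9]
pa [-69.99155852  11.38939712]
pb [70.23282654  0.30344878]
va [-119.56615763   -0.21295946]
vb [118.43216471   0.5733797 ]
leaf [-4.87555848 -0.28816079]
approach a
[[[45,-19.7,-4.6,28.9,0.001,-0.001,0.003],[45,-19.7,-4.5,28.9,0.001,0.0,0.003],[45,-19.8,-4.5,29.0,0.001,-0.001,0.004],[45,-19.7,-4.3,29.0,0.0,0.0,0.003],[45,-0.0,-0.0,8.2,0.0,0.0,0.0]]]
[[[45,-0.0,-0.0,8.2,0.0,0.0,0.0],[45,-0.0,-0.0,8.2,0.0,0.0,0.0],[45,-0.0,-0.0,8.2,0.0,0.0,0.0],[45,-0.1,-0.0,8.2,0.0,0.0,0.0],[45,0.0,-0.0,-0.0,0.0,0.0,0.0]]]
carry a (jaw 5)
[[[5,-1.7,-4.8,-0.0,0.0,0.0,0.0],[5,-2.3,-4.6,-0.0,0.0,0.0,0.0],[5,-2.8,-4.3,-0.0,0.0,0.0,0.0],[5,-3.1,-4.0,-0.0,0.0,0.0,0.0],[5,-3.6,-3.7,-0.0,0.0,0.0,0.0]]]
[[[5,-4.0,-3.2,-0.0,0.0,0.0,0.0],[5,-4.3,-2.8,-0.0,0.0,0.0,0.0],[5,-4.6,-2.3,-0.0,0.0,0.0,0.0],[5,-4.7,-1.8,-0.0,0.0,0.0,0.0],[5,-5.0,-1.3,-0.0,0.0,0.0,0.0]]]
[[[5,-5.0,-0.8,-0.0,0.0,0.0,0.0],[5,-5.2,-0.2,-0.0,0.0,0.0,0.0],[5,-5.1,0.3,-0.0,0.0,0.0,0.0],[5,-5.0,0.9,-0.0,0.0,0.0,0.0],[5,-4.9,1.3,-0.0,0.0,0.0
[... 403 characters left out ...]
25.5,5.7,0.0,0.0,0.0,0.0],[45,-0.0,-0.0,8.2,0.0,0.0,0.0],[45,-0.0,-0.0,8.2,0.0,0.0,0.0]]]
[[[45,-0.0,-0.0,8.2,0.0,0.0,0.0],[45,-0.0,-0.0,8.2,0.0,0.0,0.0],[45,-0.0,-0.0,8.2,0.0,0.0,0.0],[45,-0.0,-0.0,0.0,0.0,0.0,0.0],[45,-0.0,-0.0,0.0,0.0,0.0,0.0]]]
carry b
[[[5,0.4,-6.1,0.0,0.0,0.0,0.0],[5,1.1,-5.9,0.0,0.0,0.0,0.0],[5,1.9,-5.8,0.0,0.0,0.0,0.0],[5,2.6,-5.5,0.0,0.0,0.0,0.0],[5,3.3,-5.1,0.0,0.0,0.0,0.0]]]
[[[5,3.9,-4.7,0.0,0.0,0.0,0.0],[5,4.4,-4.1,0.0,0.0,0.0,0.0],[5,5.0,-3.5,0.0,0.0,0.0,0.0],[5,5.3,-2.9,0.0,0.0,0.0,0.0],[5,5.7,-2.2,0.0,0.0,0.0,0.0]]]
[[[5,5.9,-1.4,0.0,0.0,0.0,0.0],[5,6.0,-0.7,0.0,0.0,0.0,0.0],[5,6.1,0.0,0.0,0.0,0.0,0.0],[5,6.0,0.9,0.0,0.0,0.0,0.0],[5,5.9,1.6,0.0,0.0,0.0,0.0]]]
```

arm_command(
  commands=[
    [[45, -19.6, -4, 28.9, 0, 0, 0.003], [45, -19.6, -3.9, 28.9, 0, 0, 0.003], [45, -19.6, -3.8, 29.0, 0, 0, 0.004], [45, -19.5, -3.8, 29.0, 0, 0, 0.003], [45, 0, 0, 8.2, 0, 0, 0]],
  ],
  force=15,
)

```text
time_s: 3.0
eef_pos: [574.1, -288.3, 201.6]
eef_rot: [-2.443, -1.965, 0.004]
contact_force: [0.2, -0.3, -0.5]
opening: 52.4
finger_force: 0.0
```

arm_command(
  commands=[
    [[45, 0, 0, 8.2, 0, 0, 0], [45, 0, 0, 8.2, 0, 0, 0], [45, 0, 0, 8.2, 0, 0, 0], [45, 0, 0, 8.2, 0, 0, 0], [5, 0, 0, 0, 0, 0, 0]],
  ],
)

```text
time_s: 3.5
eef_pos: [576.6, -286.7, 171.9]
eef_rot: [-2.443, -1.972, 0.001]
contact_force: [0.1, 0.4, -0.1]
opening: 39.4
finger_force: 0.0
```

arm_command(
  commands=[
    [[5, 0, 0, 0, 0, 0, 0], [5, 0, 0, 0, 0, 0, 0], [5, 0, 0, 0, 0, 0, 0], [5, 0, 0, 0, 0, 0, 0], [5, 0, 0, 0, 0, 0, 0]],
  ],
)

```text
time_s: 4.0
eef_pos: [576.9, -287.6, 173.3]
eef_rot: [2.445, 1.972, 0.0]
contact_force: [0.0, 0.3, -0.3]
opening: 4.8
finger_force: 0.0
```

```bash
python3 - <<'E'
from h import *
S();c=manip.read_camera('wrist');np.save('w2.npy',c,allow_pickle=True);save(c,'w2.png');S()
a=cv2.imread('pics/w2.png');cv2.imwrite('pics/w2b.png',cv2.resize(a,(800,600),interpolation=cv2.INTER_CUBIC))
s=np.load('w1.npy',allow_pickle=True).item();R=np.array(s['R']);print(-R.T@s['t'])
R=np.array(c['R']);print(-R.T@c['t'])
E
```

```text
t 4.0 p [ 576.9 -287.6  173.3] psi 1.3577 F [ 0.   0.3 -0.3] T [-0.05 -0.06  0.03] open 4.8 ff 0.0
t 4.05 p [ 576.9 -287.6  173.2] psi 1.3577 F [-0.6  0.  -0.7] T [-0.04 -0.08  0.04] open 5.3 ff 0.0
[ 622.4965049  -138.85467313  524.98496936]
[ 591.6871775  -213.67333359  368.14113908]
```

View pics/w2b.png

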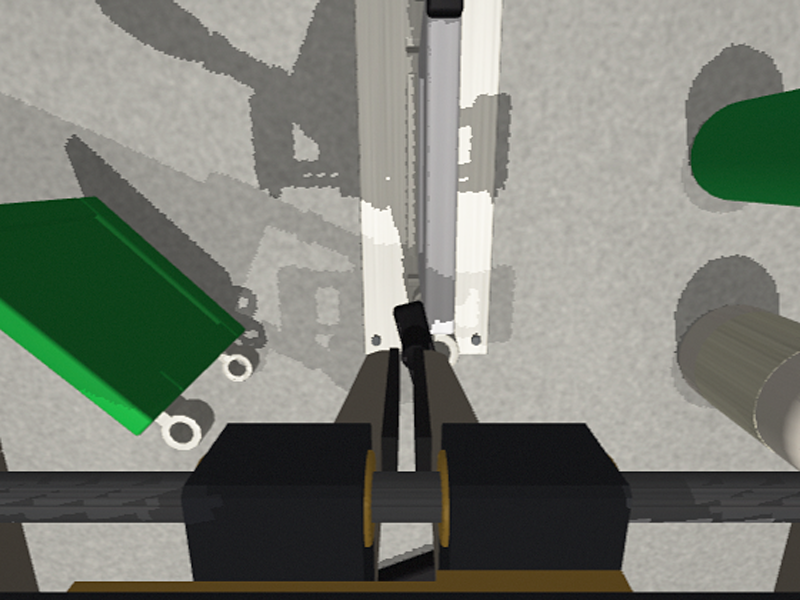

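```bash
python3 - <<'E'
from h import *
c=np.load('w2.npy',allow_pickle=True).item();p=np.load('cradle.npy')
X=np.vstack([place(p,[[-71,11.6,196],[-71,11.6,170],[-118,0,170],[-57.9,14.8,170],[-72,0,160],[75,7,160],[75,-7,160]]),[[576.9,-287.6,173.3]]])
print((proj(c,X)/.7).round(0).tolist())
a=cv2.imread('pics/w2.png')[200:265,240:345];cv2.imwrite('pics/w2c.png',cv2.resize(a,(800,495),interpolation=cv2.INTER_CUBIC))
E
```

```text
[[419.0, 356.0], [417.0, 334.0], [442.0, 428.0], [410.0, 305.0], [442.0, 329.0], [428.0, -38.0], [464.0, -39.0], [408.0, 349.0]]
```

View pics/w2c.png

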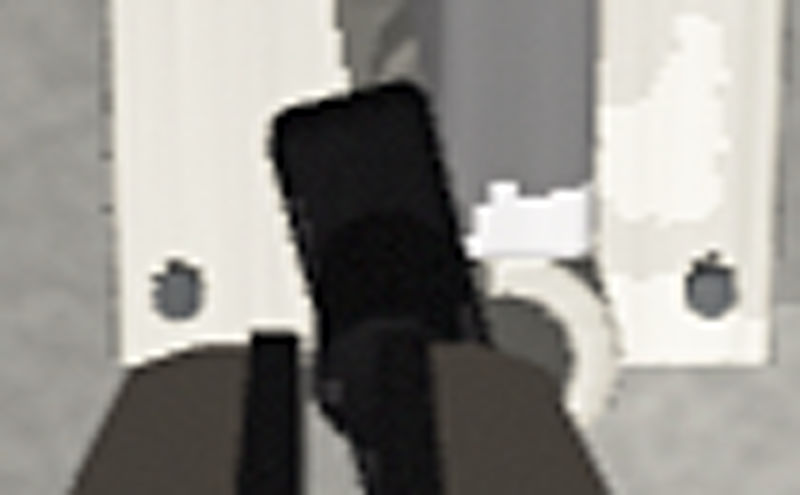

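arm_command(
  commands=[
    [[45, 0, 0, -8, 0, 0, 0], [45, 0, 0, -8, 0, 0, 0], [45, 0, 0, -8, 0, 0, 0], [45, 3, 2, -8, 0, 0, 0], [45, 2.5, 2, -8, 0, 0, 0.009]],
  ],
)

```text
time_s: 4.55
eef_pos: [582.3, -282.9, 214.2]
eef_rot: [2.454, 1.961, 0.0]
contact_force: [0.4, -0.3, -0.2]
opening: 42.8
finger_force: 0.0
```

```bash
python3 - <<'E'
from h import *
S();c=manip.read_camera('wrist');np.save('w3.npy',c,allow_pickle=True);save(c,'w3.png');S()
p=np.load('cradle.npy')
print((proj(c,place(p,[[-71,11.6,196],[-71,11.6,170],[-57.9,14.8,170]]))).round(0).tolist())
a=cv2.imread('pics/w3.png')[180:300,200:360];cv2.imwrite('pics/w3c.png',cv2.resize(a,(800,600),interpolation=cv2.INTER_CUBIC))
E
```

```text
t 4.55 p [ 582.3 -282.9  214.2] psi 1.3483 F [ 0.4 -0.3 -0.2] T [ 0.   -0.07 -0.01] open 42.8 ff 0.0
t 4.6 p [ 583.3 -283.   215.9] psi 1.3482 F [ 1.3 -0.4  0.6] T [ 0.03 -0.08  0.02] open 44.7 ff 0.0
[[285.0, 234.0], [285.0, 223.0], [280.0, 206.0]]
```

View pics/w3c.png

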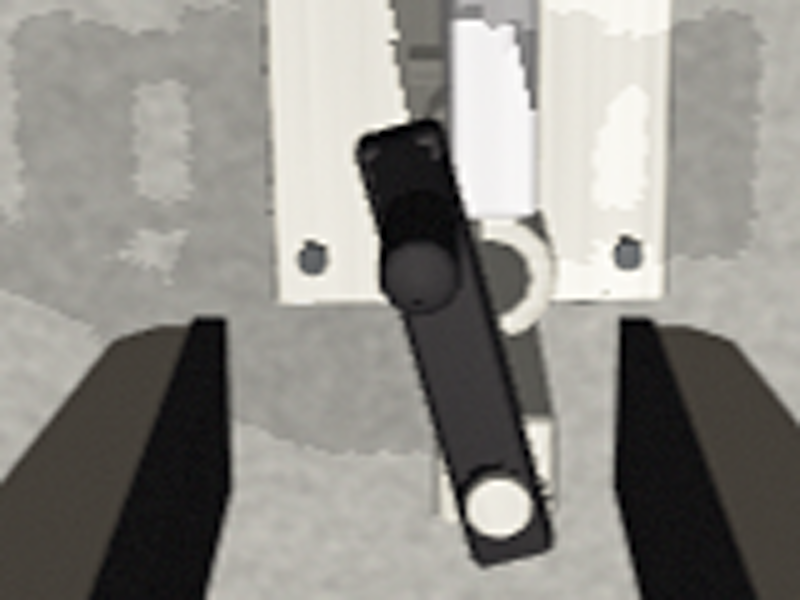

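arm_command(
  commands=[
    [[45, 0, 0, 10, 0, 0, -0.019], [45, 0, 0, 10, 0, 0, 0], [45, 0, -1, 10, 0, 0, 0], [45, 0, 0, 10, 0, 0, 0], [45, 0, 0, 0, 0, 0, 0]],
  ],
)

```text
time_s: 5.1
eef_pos: [579.5, -281.9, 170.0]
eef_rot: [-2.432, -1.982, 0.002]
contact_force: [0.1, 0.0, 0.4]
opening: 44.8
finger_force: 0.0
```

arm_command(
  commands=[
    [[5, 0, 0, 0, 0, 0, 0], [5, 0, 0, 0, 0, 0, 0], [5, 0, 0, 0, 0, 0, 0], [5, 0, 0, 0, 0, 0, 0], [5, 0, 0, 0, 0, 0, 0]],
  ],
)

```text
time_s: 5.6
eef_pos: [581.1, -282.9, 173.5]
eef_rot: [2.435, 1.985, 0.0]
contact_force: [0.2, 0.1, -0.2]
opening: 7.3
finger_force: 0.0
```

```bash
python3 - <<'E'
from h import *
c=manip.read_camera('wrist');S();save(c,'w4.png')
a=cv2.imread('pics/w4.png')[180:300,200:360];cv2.imwrite('pics/w4c.png',cv2.resize(a,(800,600),interpolation=cv2.INTER_CUBIC))
E
```

```text
t 5.65 p [ 581.1 -282.9  173.4] psi 1.3678 F [ 0.3 -0.5  1.2] T [-0.05  0.01  0.03] open 5.3 ff 0.0
```

View pics/w4c.png

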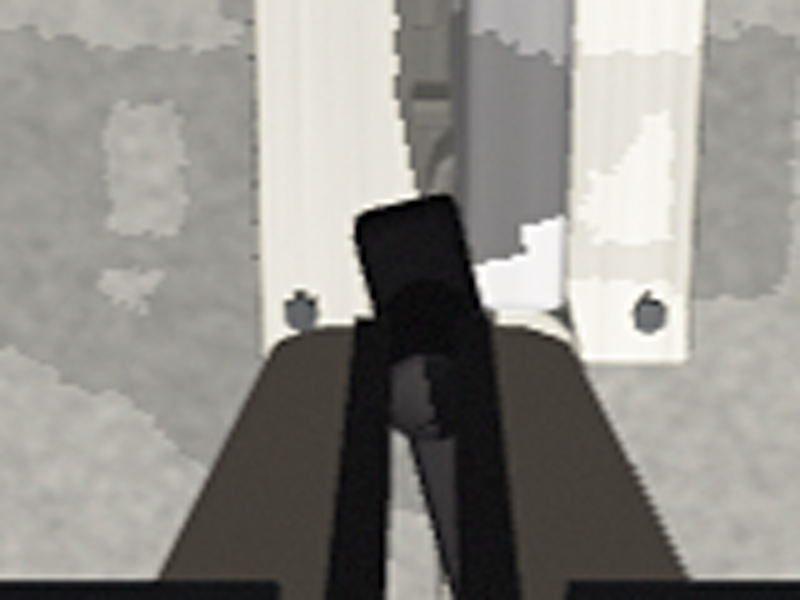

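arm_command(
  commands=[
    [[5, -2.6, -6.6, 0, 0, 0, 0], [5, -2.3, -4.6, 0, 0, 0, 0], [5, -2.8, -4.3, 0, 0, 0, 0], [5, -3.1, -4.0, 0, 0, 0, 0], [5, -3.6, -3.7, 0, 0, 0, 0]],
  ],
)

```text
time_s: 6.15
eef_pos: [554.8, -292.5, 173.2]
eef_rot: [2.435, 1.985, -0.0]
contact_force: [0.4, -0.2, -0.2]
opening: 4.5
finger_force: 0.0
```

arm_command(
  commands=[
    [[5, -4.0, -3.2, 0, 0, 0, 0], [5, -4.3, -2.8, 0, 0, 0, 0], [5, -4.6, -2.3, 0, 0, 0, 0], [5, -4.7, -1.8, 0, 0, 0, 0], [5, -5.0, -1.3, 0, 0, 0, 0]],
  ],
)

```text
time_s: 6.65
eef_pos: [539.4, -312.5, 173.1]
eef_rot: [-2.435, -1.985, -0.0]
contact_force: [0.6, -0.2, 0.7]
opening: 5.1
finger_force: 0.0
```

arm_command(
  commands=[
    [[5, -5.0, -0.8, 0, 0, 0, 0], [5, -5.2, -0.2, 0, 0, 0, 0], [5, -5.1, 0.3, 0, 0, 0, 0], [5, -5.0, 0.9, 0, 0, 0, 0], [5, -4.9, 1.3, 0, 0, 0, 0]],
  ],
)

```text
time_s: 7.15
eef_pos: [536.0, -337.5, 173.1]
eef_rot: [-2.435, -1.985, -0.0]
contact_force: [0.3, 0.7, 0.5]
opening: 4.9
finger_force: 0.0
```

arm_command(
  commands=[
    [[45, 0, 0, 0, 0, 0, 0], [45, 0, 0, 0, 0, 0, 0], [45, 0, 0, -14, 0, 0, 0], [45, 0, 0, -14, 0, 0, 0], [45, 0, 0, -14, 0, 0, 0]],
  ],
)

```text
time_s: 7.65
eef_pos: [536.4, -337.2, 217.4]
eef_rot: [2.433, 1.984, 0.0]
contact_force: [-0.7, 0.2, 0.4]
opening: 42.9
finger_force: 0.0
```

```bash
python3 - <<'E'
from h import *
c=manip.read_camera('wrist');S();save(c,'w5.png');np.save('w5.npy',c,allow_pickle=True)
p=np.load('cradle.npy')
for a in (1.2,1.5,1.9): print(a,(proj(c,place(p,[[-118+48*np.cos(a),48*np.sin(a),196]]))).round(0).tolist())
a=cv2.imread('pics/w5.png');cv2.imwrite('pics/w5c.png',cv2.resize(a,(800,600)))
E
```

```text
t 7.7 p [ 537.5 -338.2  220.4] psi 1.3681 F [ 0.5 -0.7  1.6] T [-0.04 -0.09 -0.11] open 44.9 ff 0.0
1.2 [[286.0, 186.0]]
1.5 [[282.0, 206.0]]
1.9 [[285.0, 233.0]]
```

View pics/w5c.png

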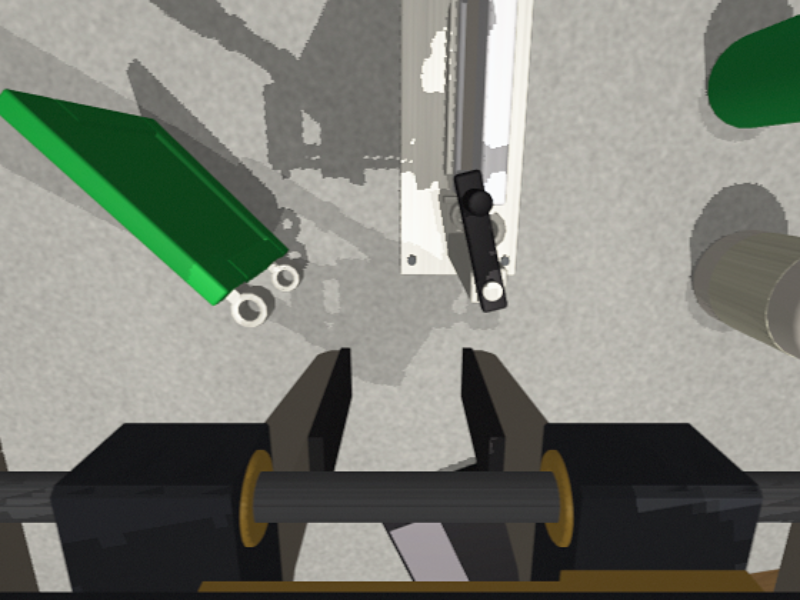

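The w5 picture shows button a unmoved (peg at (480,202), pivot at (492,291)), so the fingers closed without catching the peg. I'll triangulate the peg height from the views I have.

```bash
python3 - <<'E'
from h import *
L=lambda n:np.load(n+'.npy',allow_pickle=True).item()
w1,w3,w5,T=L('w1'),L('w3'),L('w5'),L('top')
Sc=L('scene')
def tri(o):
    f=lambda X:np.concatenate([(proj(c,X)[0]-uv) for c,uv in o])
    s=least_squares(f,[580,-280,170]);return s.x.round(1),s.fun.round(1)
print('peg cap',tri([(w1,(273.6,262.4)),(w3,(283.9,234.9)),(w5,(335.9,141.3))]))
print('pivot a',tri([(w1,(284.1,291.8)),(w3,(299.9,281.3)),(w5,(344.3,203.6))]))
print('bar tip mid',tri([(w3,(279.8,205)),(w5,((467*.7),(173*.7)))]))
print('pivot a with scene',tri([(w1,(284.1,291.8)),(w5,(344.3,203.6)),(Sc,(120,200.6))]))
for c in(w1,w3,w5):R=np.array(c['R']);print(-R.T@c['t'],R[2].round(3))
E
```

```text
peg cap (array([ 580.9, -283.7,  192.6]), array([-0.9,  0.4,  0.1, -0.7,  0.4,  0.4]))
pivot a (array([ 582.9, -332.4,  170.3]), array([-0.8, -0.1,  0.1, -0.3,  0.4,  0.3]))
bar tip mid (array([ 580.8, -270.6,  161.5]), array([ 0.2,  0.1, -0.2, -0.1]))
pivot a with scene (array([ 583.2, -333.5,  166.6]), array([-0.3, -0.9,  0.2,  0.4, -0.4, -0.5]))
[ 622.4965049  -138.85467313  524.98496936] [-0.052 -0.262 -0.964]
[ 597.66437784 -209.07766352  409.05277191] [-0.058 -0.261 -0.964]
[ 550.21085676 -262.8996961   412.09642636] [-0.052 -0.263 -0.963]
```

```bash
python3 - <<'E'
from h import *
S()
rows([(581,-283.3,216,1.367+.24,4,45),(581,-283.3,164,1.607,5,45)])
E
```

```text
t 7.7 p [ 537.5 -338.2  220.4] psi 1.3681 F [ 0.5 -0.7  1.6] T [-0.04 -0.09 -0.11] open 44.9 ff 0.0
[[[45,15.6,7.9,1.1,0.001,0.001,-0.06],[45,15.2,8.8,1.1,0.001,0.001,-0.06],[45,14.6,9.7,1.1,0.002,0.001,-0.059],[45,14.0,10.5,1.1,0.001,0.001,-0.06],[45,-0.0,0.0,10.4,0.0,0.0,0.0]]]
[[[45,-0.0,0.0,10.4,0.0,0.0,0.0],[45,-0.0,0.0,10.4,0.0,0.0,0.0],[45,-0.0,0.0,10.4,0.0,0.0,0.0],[45,-0.0,0.0,10.4,0.0,0.0,0.0],[45,0,0,0,0,0,0]]]
```

arm_command(
  commands=[
    [[45, 15.5, 8.3, 0, 0, 0, -0.06], [45, 15.1, 9.2, 0, 0, 0, -0.06], [45, 14.5, 10, 0, 0, 0, -0.06], [45, 13.9, 10.8, 0, 0, 0, -0.06], [45, 0, 0, 10, 0, 0, 0]],
  ],
)

```text
time_s: 8.2
eef_pos: [582.9, -281.8, 207.3]
eef_rot: [2.174, 2.262, 0.002]
contact_force: [-0.5, 0.4, 1.2]
opening: 44.9
finger_force: 0.0
```

arm_command(
  commands=[
    [[45, 0, 0, 10, 0, 0, 0], [45, 0, 0, 10, 0, 0, 0], [45, 0, 0, 10, 0, 0, 0], [45, 0, 0, 11, 0, 0, 0], [45, 0, 0, 0, 0, 0, 0]],
  ],
)

```text
time_s: 8.7
eef_pos: [579.3, -282.2, 161.4]
eef_rot: [-2.178, -2.258, 0.001]
contact_force: [0.3, 0.1, 0.3]
opening: 45.0
finger_force: 0.0
```

arm_command(
  commands=[
    [[5, 0, 0, 0, 0, 0, 0], [5, 0, 0, 0, 0, 0, 0], [5, 0, 0, 0, 0, 0, 0], [5, 0, 0, 0, 0, 0, 0], [5, 0, 0, 0, 0, 0, 0]],
  ],
)

```text
time_s: 9.2
eef_pos: [581.1, -282.8, 164.6]
eef_rot: [2.179, 2.262, 0.0]
contact_force: [1.4, 0.7, 0.3]
opening: 10.7
finger_force: 15.0
```

arm_command(
  commands=[
    [[5, -0.3, -5.3, 0, 0, 0, -0.11], [5, -0.3, -5.3, 0, 0, 0, -0.11], [5, -0.3, -5.3, 0, 0, 0, -0.11], [5, -0.3, -5.3, 0, 0, 0, -0.11], [5, -0.3, -5.3, 0, 0, 0, -0.11]],
  ],
)

```text
time_s: 9.7
eef_pos: [556.2, -291.0, 164.6]
eef_rot: [1.477, 2.771, 0.0]
contact_force: [1.9, -0.6, -0.5]
opening: 10.6
finger_force: 15.0
```

arm_command(
  commands=[
    [[5, -0.3, -5.3, 0, 0, 0, -0.11], [5, -0.3, -5.3, 0, 0, 0, -0.11], [5, -0.3, -5.3, 0, 0, 0, -0.11], [5, -0.3, -5.3, 0, 0, 0, -0.11], [5, -0.3, -5.3, 0, 0, 0, -0.11]],
  ],
)

```text
time_s: 10.2
eef_pos: [539.1, -310.8, 164.6]
eef_rot: [0.669, 3.069, -0.0]
contact_force: [0.5, -0.1, 1.0]
opening: 10.9
finger_force: 15.0
```

arm_command(
  commands=[
    [[5, -0.3, -5.3, 0, 0, 0, -0.11], [5, -0.3, -5.3, 0, 0, 0, -0.11], [5, -0.3, -5.3, 0, 0, 0, -0.11], [5, -0.3, -5.3, 0, 0, 0, -0.11], [5, -0.3, -5.3, 0, 0, 0, -0.11]],
  ],
)

```text
time_s: 10.7
eef_pos: [534.6, -336.9, 164.6]
eef_rot: [0.189, -3.136, 0.0]
contact_force: [-1.5, -0.7, 1.5]
opening: 10.7
finger_force: 15.0
```

arm_command(
  commands=[
    [[45, 0, 0, 0, 0, 0, 0], [45, 0, 0, 0, 0, 0, 0], [45, 0, 0, 0, 0, 0, 0], [45, 0, 0, 0, 0, 0, 0], [45, 0, 0, 0, 0, 0, 0]],
  ],
)

```text
time_s: 11.2
eef_pos: [534.7, -336.3, 164.1]
eef_rot: [0.182, -3.136, -0.0]
contact_force: [0.4, -0.4, -0.2]
opening: 44.5
finger_force: 0.0
```

```bash
python3 - <<'E'
from h import *
s=S();M=Ro.from_rotvec(s['eef_rot']).as_matrix()
rows([(534.7,-336.3,218,3.258,2,45),(621.6,-146.8,218,1.367,14,45),(621.6,-146.8,164.5,1.367,4,45)])
E
```

```text
t 11.2 p [ 534.7 -336.3  164.1] psi -3.0258 F [ 0.4 -0.4 -0.2] T [ 0.07 -0.15 -0.01] open 44.5 ff 0.0
[[[45,0.0,0.0,-27.0,0.0,0.0,0.0],[45,0.0,0.0,-26.9,0.0,0.0,-0.001],[45,-7.7,12.7,-0.0,0.0,0.0,0.135],[45,-6.0,13.7,-0.0,0.0,0.0,0.135],[45,-4.1,14.3,-0.0,0.0,0.0,0.135]]]
[[[45,-2.1,14.7,-0.0,0.0,0.0,0.135],[45,-0.1,14.9,-0.0,0.0,0.0,0.135],[45,1.9,14.8,-0.0,0.0,0.0,0.135],[45,3.9,14.4,-0.0,0.0,0.0,0.135],[45,5.8,13.7,-0.0,0.0,0.0,0.135]]]
[[[45,7.6,12.8,-0.0,0.0,0.0,0.135],[45,9.2,11.7,-0.0,0.0,0.0,0.135],[45,10.7,10.3,-0.0,0.0,0.0,0.135],[45,12.0,8.8,-0.0,0.0,0.0,0.135],[45,13.1,7.1,-0.0,0.0,0.0,0.136]]]
[[[45,14.0,5.3,-0.0,0.0,0.0,0.135],[45,-0.0,0.0,13.4,0.0,0.0,0.0],[45,-0.0,0.0,13.4,0.0,0.0,0.0],[45,-0.0,0.0,13.3,0.0,0.0,0.0],[45,-0.0,0.0,13.4,0.0,0.0,0.0]]]
```

arm_command(
  commands=[
    [[45, 0, 0, -27, 0, 0, 0], [45, 0, 0, -27, 0, 0, 0], [45, -7.7, 12.7, 0, 0, 0, 0.135], [45, -6, 13.7, 0, 0, 0, 0.135], [45, -4.1, 14.3, 0, 0, 0, 0.135]],
  ],
)

```text
time_s: 11.7
eef_pos: [553.6, -295.5, 218.4]
eef_rot: [0.462, 3.107, -0.0]
contact_force: [0.1, -0.0, -0.4]
opening: 45.1
finger_force: 0.0
```

arm_command(
  commands=[
    [[45, -2.1, 14.7, 0, 0, 0, 0.135], [45, -0.1, 14.9, 0, 0, 0, 0.135], [45, 1.9, 14.8, 0, 0, 0, 0.135], [45, 3.9, 14.4, 0, 0, 0, 0.135], [45, 5.8, 13.7, 0, 0, 0, 0.135]],
  ],
)

```text
time_s: 12.2
eef_pos: [584.6, -227.6, 218.1]
eef_rot: [-1.464, -2.779, -0.0]
contact_force: [0.6, -0.4, 0.1]
opening: 45.0
finger_force: 0.0
```

arm_command(
  commands=[
    [[45, 7.6, 12.8, 0, 0, 0, 0.135], [45, 9.2, 11.7, 0, 0, 0, 0.135], [45, 10.7, 10.3, 0, 0, 0, 0.135], [45, 12, 8.8, 0, 0, 0, 0.135], [45, 13.1, 7.1, 0, 0, 0, 0.136]],
  ],
)

```text
time_s: 12.7
eef_pos: [615.6, -160.0, 218.1]
eef_rot: [-2.303, -2.137, 0.0]
contact_force: [-0.8, -0.0, -0.7]
opening: 45.0
finger_force: 0.0
```

arm_command(
  commands=[
    [[45, 14, 5.3, 0, 0, 0, 0.135], [45, 0, 0, 0, 0, 0, 0], [45, 0, 0, 0, 0, 0, 0], [45, 0, 0, 0, 0, 0, 0], [45, 0, 0, 0, 0, 0, 0]],
  ],
)

```text
time_s: 13.2
eef_pos: [621.4, -147.8, 218.1]
eef_rot: [2.436, 1.984, -0.0]
contact_force: [0.1, -0.4, 0.5]
opening: 45.0
finger_force: 0.0
```

```bash
python3 - <<'E'
from h import *
S();rows([(621.6,-146.8,164.5,1.367,4,45)])
E
```

```text
t 13.2 p [ 621.4 -147.8  218.1] psi 1.3671 F [ 0.1 -0.4  0.5] T [-0.05 -0.07  0.02] open 45.0 ff 0.0
[[[45,0.3,-0.0,13.4,0.0,0.0,0.0],[45,0.2,-0.0,13.4,0.0,0.0,0.0],[45,0.3,-0.0,13.4,0.0,0.0,0.0],[45,0.2,-0.0,13.4,0.0,0.0,0.0],[45,0,0,0,0,0,0]]]
```

arm_command(
  commands=[
    [[45, 0.3, 0, 13.4, 0, 0, 0], [45, 0.2, 0, 13.4, 0, 0, 0], [45, 0.3, 0, 13.4, 0, 0, 0], [45, 0.2, 0, 13.4, 0, 0, 0], [5, 0, 0, 0, 0, 0, 0]],
  ],
)

```text
time_s: 13.7
eef_pos: [620.0, -145.3, 160.9]
eef_rot: [-2.432, -1.981, 0.004]
contact_force: [0.9, 0.4, -0.5]
opening: 39.0
finger_force: 0.0
```

arm_command(
  commands=[
    [[5, 0, 0, 0, 0, 0, 0], [5, 0, 0, 0, 0, 0, 0], [5, 0, 0, 0, 0, 0, 0], [5, 0, 0, 0, 0, 0, 0], [5, 0, 0, 0, 0, 0, 0]],
  ],
)

```text
time_s: 14.2
eef_pos: [622.4, -146.3, 165.3]
eef_rot: [2.435, 1.983, 0.001]
contact_force: [-0.2, -1.4, 2.4]
opening: 10.8
finger_force: 15.0
```

arm_command(
  commands=[
    [[5, 0.4, -6.2, 0, 0, 0, 0.13], [5, 0.4, -6.2, 0, 0, 0, 0.13], [5, 0.4, -6.2, 0, 0, 0, 0.13], [5, 0.4, -6.2, 0, 0, 0, 0.13], [5, 0.4, -6.2, 0, 0, 0, 0.13]],
  ],
)

```text
time_s: 14.7
eef_pos: [596.5, -130.6, 165.3]
eef_rot: [2.944, 1.093, 0.005]
contact_force: [3.4, -0.0, 1.1]
opening: 10.3
finger_force: 15.0
```

arm_command(
  commands=[
    [[5, 0.4, -6.2, 0, 0, 0, 0.13], [5, 0.4, -6.2, 0, 0, 0, 0.13], [5, 0.4, -6.2, 0, 0, 0, 0.13], [5, 0.4, -6.2, 0, 0, 0, 0.13], [5, 0.4, -6.2, 0, 0, 0, 0.13]],
  ],
)

```text
time_s: 15.2
eef_pos: [585.8, -102.7, 165.4]
eef_rot: [3.139, 0.096, 0.008]
contact_force: [6.5, -1.2, -0.9]
opening: 10.9
finger_force: 15.0
```

arm_command(
  commands=[
    [[5, 0.4, -6.2, 0, 0, 0, 0.13], [5, 0.4, -6.2, 0, 0, 0, 0.13], [5, 0.4, -6.2, 0, 0, 0, 0.13], [5, 0.4, -6.2, 0, 0, 0, 0.13], [5, 0, 0, 0, 0, 0, 0]],
  ],
)

```text
time_s: 15.7
eef_pos: [591.2, -79.2, 165.4]
eef_rot: [3.059, -0.71, 0.011]
contact_force: [6.7, -2.5, -2.2]
opening: 10.5
finger_force: 15.0
```

arm_command(
  commands=[
    [[45, 0, 0, 0, 0, 0, 0], [45, 0, 0, 0, 0, 0, 0], [45, 0, 0, 0, 0, 0, 0], [45, 0, 0, -26, 0, 0, 0], [45, 0, 0, -26, 0, 0, 0]],
  ],
)

```text
time_s: 16.2
eef_pos: [587.5, -78.0, 216.0]
eef_rot: [-3.061, 0.706, 0.005]
contact_force: [-0.5, 0.5, 1.1]
opening: 44.7
finger_force: 0.0
```

```bash
python3 - <<'E'
from h import *
S();rows([(546,229,280,.4,10,90)])
E
```

```text
t 16.2 p [587.5 -78.  216. ] psi -0.4532 F [-0.5  0.5  1.1] T [ 0.05 -0.03 -0.06] open 44.7 ff 0.0
[[[90,-17.2,-25.8,-6.4,0.0,0.0,-0.085],[90,-14.9,-27.1,-6.4,0.0,0.0,-0.085],[90,-12.6,-28.3,-6.3,0.0,0.0,-0.085],[90,-10.1,-29.3,-6.4,0.0,0.0,-0.085],[90,-7.6,-30.0,-6.3,0.0,0.0,-0.086]]]
[[[90,-5.0,-30.6,-6.4,0.0,0.001,-0.085],[90,-2.4,-30.9,-6.3,0.0,0.0,-0.086],[90,0.3,-31.0,-6.4,-0.001,0.001,-0.085],[90,2.9,-30.9,-6.4,0.0,0.0,-0.086],[90,5.5,-30.4,-6.3,-0.001,0.001,-0.085]]]
```

arm_command(
  commands=[
    [[90, -17.2, -25.8, -6.4, 0, 0, -0.085], [90, -14.9, -27.1, -6.4, 0, 0, -0.085], [90, -12.6, -28.3, -6.4, 0, 0, -0.085], [90, -10.1, -29.3, -6.4, 0, 0, -0.085], [90, -7.6, -30, -6.4, 0, 0, -0.085]],
  ],
)

```text
time_s: 16.7
eef_pos: [567.1, 76.3, 248.7]
eef_rot: [-3.141, 0.039, 0.001]
contact_force: [0.7, 0.5, -0.5]
opening: 82.7
finger_force: 0.0
```

arm_command(
  commands=[
    [[90, -5, -30.6, -6.4, 0, 0, -0.085], [90, -2.4, -30.9, -6.4, 0, 0, -0.085], [90, 0.3, -31, -6.4, 0, 0, -0.085], [90, 2.9, -30.9, -6.4, 0, 0, -0.085], [90, 5.5, -30.4, -6.4, 0, 0, -0.085]],
  ],
)

```text
time_s: 17.2
eef_pos: [546.5, 229.9, 280.7]
eef_rot: [3.079, 0.625, -0.001]
contact_force: [0.7, -0.3, 0.1]
opening: 90.1
finger_force: 0.0
```

arm_command(
  commands=[
    [[90, 0, 0, 0, 0, 0, 0], [90, 0, 0, 0, 0, 0, 0], [90, 0, 0, 0, 0, 0, 0], [90, 0, 0, 0, 0, 0, 0], [90, 0, 0, 0, 0, 0, 0]],
  ],
)

```text
time_s: 17.7
eef_pos: [547.3, 227.8, 280.2]
eef_rot: [3.08, 0.617, -0.001]
contact_force: [-0.1, 0.0, 0.1]
opening: 90.3
finger_force: 0.0
```

```bash
python3 - <<'E'
from h import *
S();c=manip.read_camera('wrist');save(c,'p1.png');np.save('p1.npy',c,allow_pickle=True)
t=manip.read_camera('top');save(t,'t2.png')
a=cv2.imread('pics/p1.png')[0:270,90:450];cv2.imwrite('pics/p1c.png',cv2.resize(a,(800,600),interpolation=cv2.INTER_CUBIC))
E
```

```text
t 17.7 p [547.3 227.8 280.2] psi 0.3952 F [-0.1  0.   0.1] T [ 0.04 -0.   -0.05] open 90.3 ff 0.0
```

View pics/p1c.png

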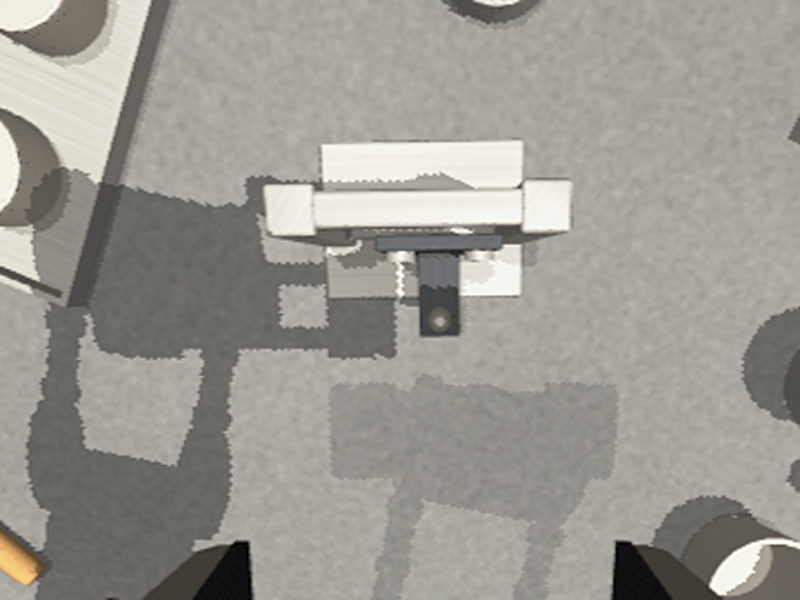

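The upper pintle tip is at crop (439,318), the arm end at row 335, and the frame top runs from (264,183) to (571,180). So the bracket sits about 9 mm to -y of the middle.

```bash
python3 - <<'E'
from h import *
c=np.load('p1.npy',allow_pickle=True).item();q=lambda u,v:(90+u*.45-.27,v*.45-.27)
P=ray(c,*q(439,318),165);E=ray(c,*q(439.5,335),145);A=ray(c,*q(264,236),173);B=ray(c,*q(571,233),173);A2=ray(c,*q(264,184),173);B2=ray(c,*q(571,180),173)
print('pin',P,'armend',E)
print([x.round(1) for x in(A,B,A2,B2)],np.linalg.norm(A-B))
d=(A-B)+(A2-B2);yaw=np.arctan2(-d[0],d[1]);print('yaw',yaw)
ex=np.array([np.cos(yaw),np.sin(yaw)]);ey=np.array([-ex[1],ex[0]])
m=(A+B)[:2]/2; print('pin rel beam front',(P[:2]-m)@ex,(P[:2]-m)@ey,'armend->pin',(P-E)[:2]@ex,(P-E)[:2]@ey)
# fit with model: p=(x,y,yaw) of pintle axis
n=lambda *a:[q(*x) for x in a]
off=(P[:2]-m)@ey
p,r=fit([(c,[[0,0,165],[-8,0,145],[-8,9,145],[-8,-9,145]],n((439,318),(439.5,335),(419,335),(460,335))),(c,[[34,60-off,173],[34,-60-off,173]],n((264,236),(571,233)))],[*P[:2],yaw]);print(p,r.round(1))
np.save('pin.npy',p)
cr=np.load('cradle.npy')
# grasp of leaf at leaf origin
print('leaf centre',cr[:2])
g=place(cr,[[0,0,0]])[0]
st=S();rows([(cr[0],cr[1],240,cr[2]-np.pi*0,14,60)])
E
```

```text
pin [597.66163143 246.38560381 165.        ] armend [589.76824661 242.64294074 145.        ]
[array([600.8, 321.9, 173. ]), array([648. , 211.7, 173. ]), array([618.9, 328.2, 173. ]), array([665.5, 220. , 173. ])] 119.8987040430589
yaw 0.4054133156805929
pin rel beam front -32.63354544205395 -8.238340953259659 armend->pin 8.729643924323192 0.32614082239859443
[5.96929484e+02 2.45899181e+02 4.07038278e-01] [ 0.2  1.  -0.2  0.1 -0.1  0.3 -0.2  0.   0.  -0.4  0.2 -0.8]
leaf centre [ 607.72142653 -215.62301265]
t 17.8 p [547.3 228.  280.4] psi 0.3957 F [0.4 0.2 0. ] T [-0.01 -0.05  0.01] open 90.0 ff 0.0
[[[60,-8.2,30.9,2.9,0.0,0.0,-0.069],[60,-10.3,30.3,2.9,0.0,0.0,-0.069],[60,-12.4,29.5,2.9,0.0,0.0,-0.069],[60,-14.4,28.5,2.9,0.0,0.0,-0.069],[60,-16.3,27.5,2.9,0.0,0.0,-0.069]]]
[[[60,-18.2,26.3,2.9,0.0,0.0,-0.07],[60,-20.0,25.0,2.9,0.0,0.0,-0.069],[60,-21.7,23.5,2.9,0.0,0.0,-0.07],[60,-23.3,21.9,2.9,0.0,0.0,-0.069],[60,-24.7,20.3,2.9,0.0,0.0,-0.07]]]
[[[60,-26.1,18.5,2.8,0.0,0.0,-0.069],[60,-27.3,16.7,2.9,0.0,0.0,-0.07],[60,-28.4,14.7,2.8,0.0,0.0,-0.069],[60,-29.3,12.8,2.9,0.0,0.0,-0.07],[60,0,0,0,0,0,0]]]
```

arm_command(
  commands=[
    [[60, -8.2, 30.9, 2.9, 0, 0, -0.069], [60, -10.3, 30.3, 2.9, 0, 0, -0.069], [60, -12.4, 29.5, 2.9, 0, 0, -0.069], [60, -14.4, 28.5, 2.9, 0, 0, -0.069], [60, -16.3, 27.5, 2.9, 0, 0, -0.069]],
  ],
)

```text
time_s: 18.3
eef_pos: [569.1, 68.8, 266.0]
eef_rot: [2.927, 1.142, 0.0]
contact_force: [-0.3, 0.6, -0.7]
opening: 60.3
finger_force: 0.0
```

arm_command(
  commands=[
    [[60, -18.2, 26.3, 2.9, 0, 0, -0.07], [60, -20, 25, 2.9, 0, 0, -0.07], [60, -21.7, 23.5, 2.9, 0, 0, -0.07], [60, -23.3, 21.9, 2.9, 0, 0, -0.069], [60, -24.7, 20.3, 2.9, 0, 0, -0.07]],
  ],
)

```text
time_s: 18.8
eef_pos: [590.8, -89.7, 251.4]
eef_rot: [2.684, 1.633, 0.0]
contact_force: [0.5, -0.3, -1.7]
opening: 60.2
finger_force: 0.0
```

arm_command(
  commands=[
    [[60, -26.1, 18.5, 2.9, 0, 0, -0.069], [60, -27.3, 16.7, 2.9, 0, 0, -0.07], [60, -28.4, 14.7, 2.9, 0, 0, -0.069], [60, -29.3, 12.8, 2.9, 0, 0, -0.07], [60, 0, 0, 0, 0, 0, 0]],
  ],
)

```text
time_s: 19.3
eef_pos: [607.7, -218.8, 238.7]
eef_rot: [-2.437, -1.981, 0.002]
contact_force: [-0.5, -0.6, -0.8]
opening: 59.8
finger_force: 0.0
```

arm_command(
  commands=[
    [[60, 0, 0, 0, 0, 0, 0], [60, 0, 0, 0, 0, 0, 0], [60, 0, 0, 0, 0, 0, 0], [60, 0, 0, 0, 0, 0, 0], [60, 0, 0, 0, 0, 0, 0]],
  ],
)

```text
time_s: 19.8
eef_pos: [608.5, -214.2, 240.1]
eef_rot: [2.433, 1.987, 0.0]
contact_force: [-0.3, -0.9, 0.2]
opening: 60.1
finger_force: 0.0
```

```bash
python3 - <<'E'
from h import *
S();c=manip.read_camera('wrist');np.save('w6.npy',c,allow_pickle=True);save(c,'w6.png')
p=np.load('cradle.npy');inv=lambda X:((X[:2]-p[:2])@rz(p[2])).round(1)
w3=np.load('w3.npy',allow_pickle=True).item();w1=np.load('w1.npy',allow_pickle=True).item();w5=np.load('w5.npy',allow_pickle=True).item()
print('socket w3',inv(ray(w3,298,235,145)),'edge w3',inv(ray(w3,298.5,222.8,160)),'edge w1',inv(ray(w1,284.7,253.2,160)))
# leaf edges seen in w6: bright top strip profile
for x0 in(-75,75):
    uv=proj(c,place(p,[[x0,0,160]]))[0];print(x0,uv.round(1)); g=cv2.cvtColor(c['frame'],cv2.COLOR_RGB2GRAY)
    u,v=map(int,uv.round()); print(g[max(v-14,0):v+15,u].tolist()); 
for x0 in(-40,40):
    uv=proj(c,place(p,[[x0,0,160]]))[0];u,v=map(int,uv.round());print(x0,uv.round(1),g[v,u-20:u+21].tolist(), proj(c,place(p,[[x0,7,160],[x0,-7,160]])).round(1).tolist())
rows([(p[0],p[1],124,p[2],5,60)])
E
```

```text
t 19.8 p [ 608.5 -214.2  240.1] psi 1.3696 F [-0.3 -0.9  0.2] T [-0.06 -0.06  0.01] open 60.1 ff 0.0
socket w3 [-89.8   1. ] edge w3 [-74.3   1.1] edge w1 [-74.4  -0.7]
-75 [284.6 290.6]
[234, 235, 235, 235, 235, 235, 235, 235, 234, 234, 235, 236, 227, 208, 89, 81, 83, 83, 82, 84, 85, 81, 83, 84, 80, 123, 230, 231, 208]
75 [285.1 121.9]
[166, 165, 165, 165, 165, 166, 165, 143, 182, 169, 162, 157, 103, 173, 89, 124, 160, 183, 183, 183, 182, 182, 181, 183, 181, 181, 182, 181, 181]
-40 [284.7 255.3] [215, 215, 217, 218, 217, 219, 220, 219, 186, 101, 81, 141, 213, 230, 234, 232, 231, 232, 232, 233, 236, 238, 238, 238, 235, 221, 153, 142, 227, 239, 237, 239, 239, 237, 234, 234, 236, 239, 238, 237, 236] [[276.8, 255.3], [292.5, 255.3]]
40 [285.  165.7] [240, 243, 243, 242, 243, 244, 246, 227, 157, 163, 142, 117, 155, 177, 181, 179, 178, 176, 176, 177, 178, 180, 180, 180, 176, 174, 155, 152, 224, 249, 240, 238, 247, 245, 241, 240, 240, 242, 242, 242, 242] [[276.5, 165.6], [293.4, 165.7]]
[[[60,-0.3,-0.1,23.2,0.0,0.0,0.001],[60,-0.3,-0.1,23.2,0.0,0.0,0.0],[60,-0.3,-0.1,23.2,0.0,0.0,0.001],[60,-0.2,-0.1,23.2,0.0,0.0,0.0],[60,-0.3,-0.1,23.3,0.0,0.0,0.001]]]
```

arm_command(
  commands=[
    [[60, -0.3, -0.1, 28, 0, 0, 0.001], [60, -0.3, -0.1, 28, 0, 0, 0.001], [60, -0.3, -0.1, 28, 0, 0, 0.001], [60, -0.3, -0.1, 22, 0, 0, 0], [60, -0.2, -0.1, 10, 0, 0, 0]],
  ],
  force=35,
)

```text
time_s: 20.35
eef_pos: [606.2, -215.2, 121.2]
eef_rot: [-2.434, -1.98, 0.002]
contact_force: [-0.1, 0.3, -0.1]
opening: 59.8
finger_force: 0.0
```

arm_command(
  commands=[
    [[60, 0, 0, 0, 0, 0, 0], [60, 0, 0, 0, 0, 0, 0], [5, 0, 0, 0, 0, 0, 0], [5, 0, 0, 0, 0, 0, 0], [5, 0, 0, 0, 0, 0, 0]],
  ],
)

```text
time_s: 20.85
eef_pos: [608.1, -216.4, 124.9]
eef_rot: [2.436, 1.982, 0.001]
contact_force: [0.4, -0.6, -0.3]
opening: 38.1
finger_force: 0.0
```

arm_command(
  commands=[
    [[5, 0, 0, 0, 0, 0, 0], [5, 0, 0, 0, 0, 0, 0], [5, 0, 0, 0, 0, 0, 0], [5, 0, 0, 0, 0, 0, 0], [5, 0, 0, 0, 0, 0, 0]],
  ],
)

```text
time_s: 21.35
eef_pos: [607.7, -216.1, 123.9]
eef_rot: [2.437, 1.982, 0.0]
contact_force: [0.3, 0.4, 0.0]
opening: 13.4
finger_force: 35.0
```

```bash
python3 - <<'E'
from h import *
S()
E
```

```text
t 21.35 p [ 607.7 -216.1  123.9] psi 1.3657 F [0.3 0.4 0. ] T [-0.07 -0.09 -0.07] open 13.4 ff 35.0
```

arm_command(
  commands=[
    [[5, 0, 0, -5, 0, 0, 0], [5, 0, 0, -8, 0, 0, 0], [5, 0, 0, -10, 0, 0, 0], [5, 0, 0, -15, 0, 0, 0], [5, 0, 0, -15, 0, 0, 0]],
  ],
)

```text
time_s: 21.85
eef_pos: [607.8, -216.2, 178.6]
eef_rot: [2.437, 1.982, 0.0]
contact_force: [0.4, -0.5, -2.4]
opening: 13.5
finger_force: 35.0
```

```bash
python3 - <<'E'
from h import *
S()
M=np.array([[np.cos(1.3657),np.sin(1.3657),0],[np.sin(1.3657),-np.cos(1.3657),0],[0,0,-1]])
rows([(607.7,-216.1,330,1.3657,5,5),(450.7,182.9,330,3.549,20,5),(450.7,182.9,185,3.549,6,5)],pose=(np.array([607.7,-216.1,176.9]),M))
E
```

```text
t 21.85 p [ 607.8 -216.2  178.6] psi 1.3658 F [ 0.4 -0.5 -2.4] T [ 0.01 -0.05  0.01] open 13.5 ff 35.0
[[[5,0.0,0.0,-30.6,0.0,0.0,0.0],[5,0.0,0.0,-30.6,0.0,0.0,0.0],[5,0.0,0.0,-30.6,0.0,0.0,0.0],[5,0.0,0.0,-30.7,0.0,0.0,0.0],[5,0.0,0.0,-30.6,0.0,0.0,0.0]]]
[[[5,17.9,-11.7,0.0,0.0,0.0,-0.109],[5,19.1,-9.7,0.0,0.0,0.0,-0.109],[5,20.1,-7.6,0.0,0.0,0.0,-0.109],[5,20.8,-5.4,0.0,0.0,0.0,-0.109],[5,21.2,-3.1,0.0,0.0,0.0,-0.109]]]
[[[5,21.4,-0.8,0.0,0.0,0.0,-0.109],[5,21.4,1.6,0.0,0.0,0.0,-0.109],[5,21.1,3.9,0.0,0.0,0.0,-0.109],[5,20.5,6.2,0.0,0.0,0.0,-0.109],[5,19.7,8.4,0.0,0.0,0.0,-0.109]]]
[[[5,18.7,10.5,0.0,0.0,0.0,-0.109],[5,17.5,12.4,0.0,0.0,0.0,-0.109],[5,16.0,14.3,0.0,0.0,0.0,-0.109],[5,14.4,15.9,0.0,0.0,0.0,-0.109],[5,12.5,17.4,0.0,0.0,0.0,-0.11]]]
[[[5,10.6,18.7,0.0,0.0,0.0,-0.109],[5,8.5,19.7,0.0,0.0,0.0,-0.11],[5,6.2,20.5,0.0,0.0,0.0,-0.109],[5,4.0,21.0,0.0,0.0,0.0,-0.11],[5,1.6,21.4,0.0,0.0,0.0,-0.109]]]
[[[5,0.0,-0.0,24.2,0.0,0.0,0.0],[5,0.0,-0.0,24.2,0.0,0.0,0.0],[5,0.0,-0.0,24.2,0.0,0.0,0.0],[5,0.0,-0.0,24.1,0.0,0.0,0.0],[5,0.0,-0.0,24.2,0.0,0.0,0.0]]]
[[[5,0.0,-0.0,24.1,0.0,0.0,0.0],[5,0,0,0,0,0,0],[5,0,0,0,0,0,0],[5,0,0,0,0,0,0],[5,0,0,0,0,0,0]]]
```

arm_command(
  commands=[
    [[5, 0, 0, -30.6, 0, 0, 0], [5, 0, 0, -30.6, 0, 0, 0], [5, 0, 0, -30.6, 0, 0, 0], [5, 0, 0, -30.6, 0, 0, 0], [5, 0, 0, -30.6, 0, 0, 0]],
  ],
)

```text
time_s: 22.35
eef_pos: [607.5, -216.1, 332.9]
eef_rot: [2.436, 1.981, 0.001]
contact_force: [-0.9, -0.9, -2.9]
opening: 13.5
finger_force: 35.0
```

arm_command(
  commands=[
    [[5, 17.9, -11.7, 0, 0, 0, -0.109], [5, 19.1, -9.7, 0, 0, 0, -0.109], [5, 20.1, -7.6, 0, 0, 0, -0.109], [5, 20.8, -5.4, 0, 0, 0, -0.109], [5, 21.2, -3.1, 0, 0, 0, -0.109]],
  ],
)

```text
time_s: 22.85
eef_pos: [568.1, -115.6, 331.6]
eef_rot: [1.807, 2.568, 0.001]
contact_force: [0.5, 0.4, -2.1]
opening: 13.8
finger_force: 35.0
```

arm_command(
  commands=[
    [[5, 21.4, -0.8, 0, 0, 0, -0.109], [5, 21.4, 1.6, 0, 0, 0, -0.109], [5, 21.1, 3.9, 0, 0, 0, -0.109], [5, 20.5, 6.2, 0, 0, 0, -0.109], [5, 19.7, 8.4, 0, 0, 0, -0.109]],
  ],
)

```text
time_s: 23.35
eef_pos: [528.8, -15.9, 331.5]
eef_rot: [1.049, 2.959, 0.0]
contact_force: [0.6, 0.6, -3.3]
opening: 13.8
finger_force: 35.0
```

arm_command(
  commands=[
    [[5, 18.7, 10.5, 0, 0, 0, -0.109], [5, 17.5, 12.4, 0, 0, 0, -0.109], [5, 16, 14.3, 0, 0, 0, -0.109], [5, 14.4, 15.9, 0, 0, 0, -0.109], [5, 12.5, 17.4, 0, 0, 0, -0.11]],
  ],
)

```text
time_s: 23.85
eef_pos: [489.5, 83.9, 331.6]
eef_rot: [0.212, 3.132, 0.0]
contact_force: [-0.1, 0.5, -2.7]
opening: 13.5
finger_force: 35.0
```

arm_command(
  commands=[
    [[5, 10.6, 18.7, 0, 0, 0, -0.109], [5, 8.5, 19.7, 0, 0, 0, -0.11], [5, 6.2, 20.5, 0, 0, 0, -0.109], [5, 4, 21, 0, 0, 0, -0.11], [5, 1.6, 21.4, 0, 0, 0, -0.109]],
  ],
)

```text
time_s: 24.35
eef_pos: [450.3, 183.7, 331.6]
eef_rot: [-0.642, 3.073, -0.0]
contact_force: [-0.1, -0.1, -2.7]
opening: 13.5
finger_force: 35.0
```

arm_command(
  commands=[
    [[5, 0, 0, 30, 0, 0, 0], [5, 0, 0, 30, 0, 0, 0], [5, 0, 0, 30, 0, 0, 0], [5, 0, 0, 30, 0, 0, 0], [5, 0, 0, 25, 0, 0, 0]],
  ],
)

```text
time_s: 24.85
eef_pos: [450.5, 182.9, 184.7]
eef_rot: [-0.635, 3.076, -0.0]
contact_force: [0.1, -0.4, -2.9]
opening: 13.6
finger_force: 35.0
```

arm_command(
  commands=[
    [[5, 0, 0, 0, 0, 0, 0], [5, 0, 0, 0, 0, 0, 0], [5, 0, 0, 0, 0, 0, 0], [5, 0, 0, 0, 0, 0, 0], [5, 0, 0, 0, 0, 0, 0]],
  ],
)

```text
time_s: 25.35
eef_pos: [451.4, 183.0, 186.3]
eef_rot: [-0.635, 3.074, -0.0]
contact_force: [-0.1, -0.8, -3.0]
opening: 14.0
finger_force: 35.0
```

```bash
python3 - <<'E'
from h import *
S()
print('to final xy');rows([(515.0,210.6,185,3.549,5,5)])
t=manip.read_camera('scene');save(t,'s2.png');np.save('s2.npy',t,allow_pickle=True)
E
```

```text
t 25.35 p [451.4 183.  186.3] psi -2.7343 F [-0.1 -0.8 -3. ] T [ 0.   -0.07  0.01] open 14.0 ff 35.0
to final xy
[[[5,-13.9,0.0,0.3,0.0,0.0,0.0],[5,-13.9,0.0,0.3,0.0,0.001,0.0],[5,-13.8,0.0,0.3,0.0,0.0,0.0],[5,-13.9,0.1,0.2,0.0,0.001,0.0],[5,-13.8,0.0,0.3,-0.001,0.0,0.0]]]
```

arm_command(
  commands=[
    [[5, -18, 0, 0, 0, 0, 0], [5, -18, 0, 0, 0, 0, 0], [5, -16, 0.1, 0, 0, 0, 0], [5, -12, 0, 0, 0, 0, 0], [5, -5.3, 0, 0, 0, 0, 0]],
  ],
)

```text
time_s: 25.9
eef_pos: [515.0, 210.7, 185.1]
eef_rot: [-0.635, 3.076, 0.0]
contact_force: [0.3, -0.1, -2.1]
opening: 14.0
finger_force: 35.0
```

arm_command(
  commands=[
    [[5, 0, 0, 0, 0, 0, 0], [5, 0, 0, 0, 0, 0, 0], [5, 0, 0, 0, 0, 0, 0], [5, 0, 0, 0, 0, 0, 0], [5, 0, 0, 0, 0, 0, 0]],
  ],
)

```text
time_s: 26.4
eef_pos: [514.0, 210.3, 185.0]
eef_rot: [-0.635, 3.077, 0.0]
contact_force: [0.4, -0.1, -2.7]
opening: 13.7
finger_force: 35.0
```

```bash
python3 - <<'E'
from h import *
s=S();a=[]
t=manip.read_camera('scene');save(t,'s3.png');np.save('s3.npy',t,allow_pickle=True)
w=manip.read_camera('wrist');save(w,'w7.png')
pin=[597.2,246.0]
for n,X in(('pinbase',[*pin,145]),('pintip',[*pin,165]),('lowpintip',[*pin,75])): print(n,proj(t,X).round(1))
z=s['eef_pos'][2]; print('leaf z',z-38.9)
A=cv2.imread('pics/s3.png')
u,v=proj(t,[*pin,165])[0].round().astype(int)
a=cv2.resize(A[v-50:v+60,u-60:u+60],(480,440),interpolation=cv2.INTER_CUBIC)
W=cv2.imread('pics/w7.png')[230:420,200:370];b=cv2.resize(W,(320,358))
out=np.zeros((440,800,3),np.uint8);out[:,:480]=a;out[:358,480:]=b;cv2.imwrite('pics/v10.png',out);print(u,v)
E
```

```text
t 26.4 p [514.  210.3 185. ] psi -2.7345 F [ 0.4 -0.1 -2.7] T [ 0.07 -0.14 -0.04] open 13.7 ff 35.0
pinbase [[356.5 278.4]]
pintip [[357.5 271.6]]
lowpintip [[353.2 300.5]]
leaf z 146.08691124270723
357 272
```

View pics/v10.png

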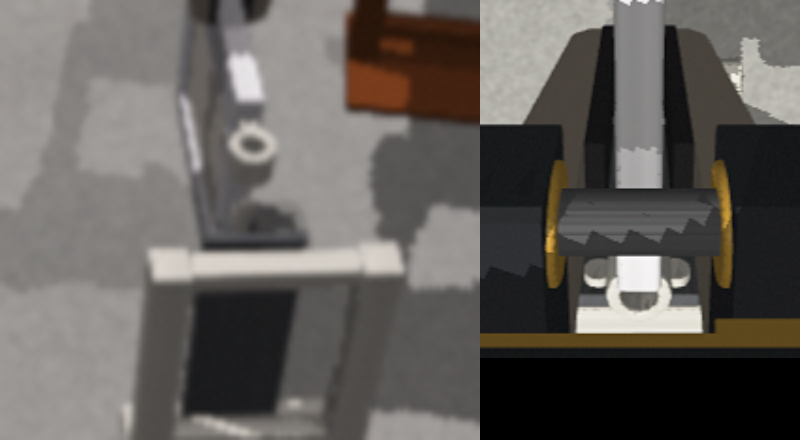

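arm_command(
  commands=[
    [[5, -0.5, 0, 5, 0, 0, 0], [5, -0.5, 0, 5, 0, 0, 0], [5, 0, 0, 4, 0, 0, 0], [5, 0, 0, 3, 0, 0, 0], [5, 0, 0, 2, 0, 0, 0]],
  ],
)

```text
time_s: 27.0
eef_pos: [514.9, 210.8, 165.3]
eef_rot: [0.635, -3.076, -0.0]
contact_force: [0.2, 0.8, -2.5]
opening: 13.2
finger_force: 35.0
```

arm_command(
  commands=[
    [[5, 0, 0, 1, 0, 0, 0], [5, 0, 0, 1, 0, 0, 0], [5, 0, 0, 1, 0, 0, 0], [5, 0, 0, 1, 0, 0, 0], [5, 0, 0, 1, 0, 0, 0]],
  ],
)

```text
time_s: 27.5
eef_pos: [515.2, 210.8, 160.9]
eef_rot: [-0.635, 3.077, 0.0]
contact_force: [0.3, -0.5, -2.9]
opening: 13.6
finger_force: 35.0
```

```bash
python3 - <<'E'
from h import *
S()
E
```

```text
t 27.5 p [515.2 210.8 160.9] psi -2.7344 F [ 0.3 -0.5 -2.9] T [ 0.12 -0.17 -0.02] open 13.6 ff 35.0
```

arm_command(
  commands=[
    [[5, 0, 0, 1, 0, 0, 0], [5, 0, 0, 1, 0, 0, 0], [5, 0, 0, 1, 0, 0, 0], [5, 0, 0, 1, 0, 0, 0], [5, 0, 0, 1, 0, 0, 0]],
  ],
)

```text
time_s: 28.0
eef_pos: [515.1, 210.8, 155.8]
eef_rot: [0.635, -3.077, -0.0]
contact_force: [0.1, 0.8, -2.9]
opening: 13.6
finger_force: 35.0
```

```bash
python3 - <<'E'
from h import *
S()
E
```

```text
t 28.0 p [515.1 210.8 155.8] psi -2.7343 F [ 0.1  0.8 -2.9] T [ 0.07 -0.16  0.04] open 13.6 ff 35.0
```

arm_command(
  commands=[
    [[5, 0, 0, 2, 0, 0, 0], [5, 0, 0, 2, 0, 0, 0], [5, 0, 0, 2, 0, 0, 0], [5, 0, 0, 1.5, 0, 0, 0], [5, 0, 0, 1, 0, 0, 0]],
  ],
)

```text
time_s: 28.5
eef_pos: [515.0, 210.8, 147.1]
eef_rot: [0.635, -3.076, -0.0]
contact_force: [-0.5, 0.3, -2.8]
opening: 13.4
finger_force: 35.0
```

arm_command(
  commands=[
    [[5, 0, 0, 1, 0, 0, 0], [5, 0, 0, 0.7, 0, 0, 0], [5, 0, 0, 0.5, 0, 0, 0], [5, 0, 0, 0.3, 0, 0, 0], [5, 0, 0, 0, 0, 0, 0]],
  ],
)

```text
time_s: 29.0
eef_pos: [515.1, 210.8, 144.9]
eef_rot: [0.635, -3.077, 0.0]
contact_force: [-0.0, 1.4, -2.2]
opening: 13.4
finger_force: 35.0
```

arm_command(
  commands=[
    [[5, 0, 0, 0.5, 0, 0, 0], [5, 0, 0, 0.4, 0, 0, 0], [5, 0, 0, 0.3, 0, 0, 0], [5, 0, 0, 0, 0, 0, 0], [5, 0, 0, 0, 0, 0, 0]],
  ],
)

```text
time_s: 29.5
eef_pos: [515.1, 210.8, 143.8]
eef_rot: [-0.635, 3.077, -0.0]
contact_force: [-0.2, -0.7, -1.9]
opening: 13.3
finger_force: 35.0
```

arm_command(
  commands=[
    [[5, 0, 0, 0.3, 0, 0, 0], [5, 0, 0, 0.3, 0, 0, 0], [5, 0, 0, 0, 0, 0, 0], [5, 0, 0, 0, 0, 0, 0], [5, 0, 0, 0, 0, 0, 0]],
  ],
)

```text
time_s: 30.0
eef_pos: [515.1, 210.8, 143.5]
eef_rot: [0.635, -3.077, 0.0]
contact_force: [-4.0, -1.2, 3.2]
opening: 13.6
finger_force: 35.0
```

arm_command(
  commands=[
    [[16, 0, 0, 0, 0, 0, 0], [20, 0, 0, 0, 0, 0, 0], [30, 0, 0, 0, 0, 0, 0], [40, 0, 0, 0, 0, 0, 0], [45, 0, 0, 0, 0, 0, 0]],
  ],
)

```text
time_s: 30.5
eef_pos: [515.2, 210.9, 143.1]
eef_rot: [-0.635, 3.077, 0.0]
contact_force: [0.2, -0.5, -0.4]
opening: 41.4
finger_force: 0.0
```

arm_command(
  commands=[
    [[45, 0, 0, -10, 0, 0, 0], [45, 0, 0, -20, 0, 0, 0], [45, 0, 0, -30, 0, 0, 0], [45, 0, 0, -30, 0, 0, 0], [45, 0, 0, -30, 0, 0, 0]],
  ],
)

```text
time_s: 31.0
eef_pos: [515.1, 210.9, 265.2]
eef_rot: [-0.635, 3.076, 0.0]
contact_force: [0.6, 0.1, -1.5]
opening: 45.0
finger_force: 0.0
```

```bash
python3 - <<'E'
from h import *
S()
c=manip.read_camera('wrist');t=manip.read_camera('scene');save(t,'s4.png');save(c,'w8.png')
ex=np.array([np.cos(.407),np.sin(.407)]);pin=np.array([597.2,246.0])
# expected: upper socket top at z165, leaf top edge z180 ; compare bright strip with prediction in both
yl=np.array([-ex[1],ex[0]])
P=lambda x,y,z:[*(pin-ex*(90+x)+yl*y),z]
for nm,cam in(('wrist',c),('scene',t)):
    g=cv2.cvtColor(cam['frame'],cv2.COLOR_RGB2GRAY)
    for x in(-70,0,70):
        u,v=proj(cam,P(x,0,180))[0];e=proj(cam,[P(x,7,180),P(x,-7,180)]).round(1).tolist()
        if 0<=v<420 and 0<=u<560:print(nm,x,(round(u,1),round(v,1)),e,g[int(round(v)),max(0,int(u)-14):int(u)+15].tolist())
    for x in(-75,75):
        u,v=proj(cam,P(x,0,180))[0]
        if 12<v<405 and 0<=u<560: print(nm,'edge',x,(round(u,1),round(v,1)),g[int(v)-12:int(v)+13,int(round(u))].tolist())
s=np.load('s3.npy',allow_pickle=True).item()
a=cv2.cvtColor(s['frame'],cv2.COLOR_RGB2GRAY);b=cv2.cvtColor(t['frame'],cv2.COLOR_RGB2GRAY)
# template: upper socket ring in s3, find in s4
tp=a[249:266,350:371];r=cv2.matchTemplate(b[235:300,335:385],tp,cv2.TM_CCOEFF_NORMED);_,m,_,l=cv2.minMaxLoc(r);print('ring moved px',l[0]+335-350,l[1]+235-249,m,'expected',(proj(t,[*pin,165])-proj(t,[*pin,206])).round(1))
E
```

```text
t 31.0 p [515.1 210.9 265.2] psi -2.7344 F [ 0.6  0.1 -1.5] T [ 0.06 -0.12  0.03] open 45.0 ff 0.0
wrist -70 (np.float64(283.2), np.float64(281.4)) [[290.7, 281.4], [275.7, 281.4]] [45, 45, 46, 47, 88, 117, 114, 117, 196, 246, 247, 246, 244, 245, 245, 245, 247, 248, 248, 248, 248, 228, 147, 86, 92, 82, 56, 41, 42]
wrist 0 (np.float64(283.1), np.float64(208.8)) [[291.1, 208.8], [275.1, 208.8]] [183, 181, 176, 165, 162, 160, 160, 146, 126, 132, 138, 135, 129, 164, 231, 220, 129, 134, 136, 155, 164, 136, 129, 118, 109, 117, 119, 118, 118]
wrist 70 (np.float64(283.0), np.float64(126.2)) [[291.6, 126.2], [274.4, 126.2]] [159, 160, 161, 161, 159, 157, 158, 148, 193, 249, 253, 252, 252, 252, 252, 251, 251, 252, 251, 251, 252, 252, 253, 249, 190, 82, 89, 88, 85]
wrist edge -75 (np.float64(283.2), np.float64(286.2)) [246, 246, 246, 245, 245, 245, 245, 245, 228, 236, 175, 117, 132, 144, 151, 155, 199, 239, 241, 239, 142, 99, 179, 251, 247]
wrist edge 75 (np.float64(283.0), np.float64(119.9)) [185, 187, 172, 171, 154, 155, 154, 158, 159, 145, 234, 253, 252, 251, 251, 251, 252, 252, 251, 252, 25
[... 412 characters left out ...]
155, 139, 149, 155, 157, 157, 154, 153, 153, 153, 154]
scene 70 (np.float64(346.9), np.float64(213.2)) [[350.1, 213.1], [343.8, 213.3]] [134, 133, 133, 133, 132, 132, 131, 132, 132, 132, 130, 132, 141, 157, 164, 166, 166, 162, 145, 134, 131, 131, 132, 137, 150, 154, 155, 155, 155]
scene edge -75 (np.float64(357.1), np.float64(260.9)) [148, 154, 170, 165, 147, 141, 144, 162, 195, 219, 227, 226, 209, 159, 107, 90, 91, 104, 149, 190, 202, 173, 126, 126, 157]
scene edge 75 (np.float64(346.6), np.float64(211.7)) [130, 131, 130, 131, 131, 131, 132, 132, 132, 131, 132, 133, 134, 139, 166, 205, 219, 211, 203, 201, 201, 199, 197, 196, 195]
ring moved px -2 14 0.8359703421592712 expected [[-2.2 14.4]]
```

```bash
python3 -c "
from cell import manip
print(manip.finish_job())"
```

```text
the job is handed in; nothing more can be done
None
```

I turned both buttons aside, lifted the guard out, lowered it over both pintles until it bottomed out, let it go and handed the job in at about 31 s. The last camera check matched the home position to about 2 mm, except a possible few mm of sag at the free edge, which play in the sockets would explain. I did not re-check the pitcher, cup and tamper afterwards, but no move went near them.

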